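# Set out the wooden fir trees on their stands by size

## Task

Lay out the Christmas display: pick out the four flat plank-cut trees and stand each on the dark wood stand of its own rank in size, the largest tree on the longest stand and so on down to the smallest on the shortest. Set each down gently, upright, centred and lengthwise along its stand, and leave the round cone trees where they are.

Things in the scene. Friction and masses are not known exactly. Their poses are not given: they have to be found in the camera images.
- tree_1: The smallest of four flat fir trees cut from plain light wood, 64 mm high, standing loose. Plank 22 mm thick with flat parallel faces to pinch; foot 40 mm long, 34 deep, 12 thick; three tiers, 37 mm wide at the foot, about 22 at 0.6 of the height, 4 at the tip; about 35 g. Origin: centre of the foot's underside; x along the foot, y through the plank, z up. Same after a half turn.
- tree_2: The second smallest of four flat fir trees cut from plain light wood, 82 mm high, standing loose. Plank 22 mm thick with flat parallel faces to pinch; foot 54 mm long, 34 deep, 12 thick; three tiers, 50 mm wide at the foot, about 30 at 0.6 of the height, 5 at the tip; about 55 g. Origin: centre of the foot's underside; x along the foot, y through the plank, z up. Same after a half turn.
- tree_3: The second largest of four flat fir trees cut from plain light wood, 100 mm high, standing loose. Plank 22 mm thick with flat parallel faces to pinch; foot 68 mm long, 34 deep, 12 thick; three tiers, 63 mm wide at the foot, about 37 at 0.6 of the height, 7 at the tip; about 80 g. Origin: centre of the foot's underside; x along the foot, y through the plank, z up. Same after a half turn.
- tree_4: The largest of four flat fir trees cut from plain light wood, 118 mm high, standing loose. Plank 22 mm thick with flat parallel faces to pinch; foot 82 mm long, 34 deep, 12 thick; three tiers, 75 mm wide at the foot, about 45 at 0.6 of the height, 8 at the tip; about 110 g. Origin: centre of the foot's underside; x along the foot, y through the plank, z up. Same after a half turn.
- stand_1: The smallest of four low dark wood stands, a flat oblong block 60 mm long, 44 mm deep, 18 mm high, fixed to the table. Origin: centre of its underside (the table top); x along its length, z up.
- stand_2: The second smallest of four low dark wood stands, a flat oblong block 76 mm long, 44 mm deep, 18 mm high, fixed to the table. Origin: centre of its underside (the table top); x along its length, z up.
- stand_3: The second largest of four low dark wood stands, a flat oblong block 92 mm long, 44 mm deep, 18 mm high, fixed to the table. Origin: centre of its underside (the table top); x along its length, z up.
- stand_4: The largest of four low dark wood stands, a flat oblong block 108 mm long, 44 mm deep, 18 mm high, fixed to the table. Origin: centre of its underside (the table top); x along its length, z up.
- cone_small: Round turned cone tree of plain light wood, 50 mm across, 70 mm high, loose, not to be moved. Origin: centre of its underside.
- cone_large: Round turned cone tree of plain light wood, 64 mm across, 95 mm high, loose, not to be moved. Origin: centre of its underside. (A low closed paint pot, 42 mm across and 36 mm high, also stands somewhere among the trees and stands.)
Things that resemble listed ones, but are neither listed nor needed, are in the scene too. Leave any turquoise look-alike of the stand_3 alone.

How it is judged:
At the end, for the whole second after the job is handed in: Every flat tree stands at rest on the stand of its rank: centres within 12 mm, lengths within 0.2 rad of one another (either way round), upright within 0.08 rad, its foot on the stand's top; both cones upright within 20 mm of their starts (horizontal distance between tree_1 and stand_1 below 0.012 m and z of tree_1 in the frame of stand_1 between 0.015 and 0.022 m and angle between each of tree_1, tree_2, tree_3, tree_4's own z axis and vertical below 0.08 rad and angle between the x axis of tree_1 and the x axis of stand_1, either way round below 0.2 rad and linear speed of each of tree_1, tree_2, tree_3, tree_4 below 0.02 m/s and angular speed of each of tree_1, tree_2, tree_3, tree_4 below 0.2 rad/s and horizontal distance between tree_2 and stand_2 below 0.012 m and z of tree_2 in the frame of stand_2 between 0.015 and 0.022 m and angle between the x axis of tree_2 and the x axis of stand_2, either way round below 0.2 rad and horizontal distance between tree_3 and stand_3 below 0.012 m and z of tree_3 in the frame of stand_3 between 0.015 and 0.022 m and angle between the x axis of tree_3 and the x axis of stand_3, either way round below 0.2 rad and horizontal distance between tree_4 and stand_4 below 0.012 m and z of tree_4 in the frame of stand_4 between 0.015 and 0.022 m and angle between the x axis of tree_4 and the x axis of stand_4, either way round below 0.2 rad and distance of each of cone_small, cone_large from where it was at the start of the episode below 0.02 m and angle between each of cone_small, cone_large's own z axis and vertical below 0.1 rad); the robot touches nothing.
It fails at once if a tree is dropped or thrown ((contact force between tree_1 and anything else below 0.02 N and linear speed of tree_1 above 0.7 m/s) or (contact force between tree_2 and anything else below 0.02 N and linear speed of tree_2 above 0.7 m/s) or (contact force between tree_3 and anything else below 0.02 N and linear speed of tree_3 above 0.7 m/s) or (contact force between tree_4 and anything else below 0.02 N and linear speed of tree_4 above 0.7 m/s)).
It fails at once if a cone is shoved, lifted or knocked over ((distance of cone_small from where it was at the start of the episode above 0.02 m or angle between cone_small's own z axis and vertical above 0.3 rad) or (distance of cone_large from where it was at the start of the episode above 0.02 m or angle between cone_large's own z axis and vertical above 0.3 rad)).
It also fails if it takes over 128 s, if anything falls off the work surface, if the arm or the gripper's body presses on something with over 40 N, if the wrist force passes 120 N, or if a joint passes its speed limit or range.

## Robot

A 6-joint arm with a two-finger parallel gripper is mounted at the origin on the work surface. World frame = base frame: x ahead of the robot, y to its left, z up, the work surface at z = 0. Lengths are in m, angles in rad, forces in N, time in s.
With the tool pointing down it reaches from about 0.3 to 0.775 m from the base axis. Payload 14.6 kg.
Tool frame: the origin (TCP) lies on the centre line of the jaws, within the pads' length; the fingertips stand 8 mm ahead of it and the grasp point (between the pads) lies 11 mm behind it; y points along the fingers, z is the direction in which the jaws open and shut, and the axes are right-handed (so a half turn about y gives the same grasp; the last joint's range is limited). The gripper opens to 85 mm and grips with 20 to 120 N. Pads are 22 mm wide; open, the fingers measure 114 mm over their backs; the gripper's body (76 mm by 85 mm) begins 54 mm behind the grasp point. The pads swing forward as they close: fully open they stand 13 mm farther back than shut.
Start: joints at [1.035, 0.3, 1.521, -0, 1.321, -0.067], TCP at [0.248, 0.491, 0.239] pointing down, gripper open.
Joint ranges: [-3.03, 3.03], [-0.79, 2.21], [0.23, 2.52], [-1.04, 4.18], [0, 3.07], [-2.55, 2.55]. Speed limits (rad/s): [2.22, 2.22, 2.57, 3.14, 3.14, 3.14].

## Interface

Orientations are given as a 3x3 rotation matrix whose columns are the frame's x, y, z axes.
In Python, from rig import env gives the robot as it stands.
- The arm moves only by the tool carry_out, never from a script. Its argument "plan" is a list of rows, each an object with "slide": the shift along the tool's x, y, z in m, a list of three; "yaw": the turn about the tool's y in rad; "hand": the gripper command: -1 is shut, 1 is fully open, values between are in proportion. In form: [{"slide": [dx, dy, dz], "yaw": yaw, "hand": hand}, ...]. A call has 1 to 12 rows; each row is the pose to reach, as a shift and turn from the pose commanded when the call began, along the tool's axes at that moment; what a row does not reach only later rows make up. A row lasts 1/10 s, in which the tool goes at most 50 mm and 8.59 degrees, less where a joint would pass 70% of its speed; a pose out of reach is approached as far as the arm can. A call with a gripper value outside its range is refused whole. The fingers move at their own pace and stop on an object; the grip force is fixed at half the most. Time passes only in rows, so rows that repeat a pose let the fingers close. It gives the time, the measured TCP pose, the force and the opening at its end, in the units of the state.
- env.get_obs(): the state, without advancing time (a new reading comes with each control period).
- env.read_camera(name): name is "side" or "top" or "wrist"; returns a dict with "pixels" (400x640x3 uint8, red, green, blue), "intrinsics" (3x3 intrinsics, pixels), "origin" and "rotation" of the camera in the world. Camera axes: x right, y down, z forward; pixel columns grow to the right and rows downward; lengths in m; the calibration is good to about 2 mm. The wrist camera is an equidistant fisheye: a pixel r from the principal point sees the ray r / f radians off the axis. A picture is of the moment at which its call begins. There is no depth.
- env.close_job(): hands the job in, once; it reports no verdict.
The state is a dict: "time": time; "joints": joint angles; "joint_vel": joint speeds; "joint_efforts": joint torques, N m; "position": TCP position; "tcp_rot": TCP orientation; "wrist_force": force on the tool from outside, world axes, zero at the start; "wrist_torque": the same for the moment, N m; "grip_width": finger opening in m.
Only numpy, scipy, OpenCV 4.12 (cv2) and the standard library are available. Lean on these libraries where they do the work, as an engineer would, in place of code of your own. Each camera call takes 0.05 s, during which the arm holds its last target.

## Working session

There is one attempt and no reset: what is moved stays moved. The work goes in short steps, Python scripts to look and compute and a tool call to move; the robot and the scene stay as the last step left them, time stands still between calls to the robot, and variables do not carry over. Pictures are saved under pics/ and viewed, and the job is handed in when it is done.

Besides the shell and the picture viewer there is one more tool, called after "Request:" by a JSON object that holds its "name" and its "arguments", one argument or row to a line. carry_out: Moves the arm, as the interface text tells. Its arguments: {"type":"object","properties":{"plan":{"type":"array"}},"required":["plan"]}

```bash
ls; mkdir -p pics; python3 - <<'E'
from rig import env
import cv2
o=env.get_obs()
print({k:o[k] for k in ('time','position','tcp_rot','grip_width')})
for n in ('side','top','wrist'):
    c=env.read_camera(n); cv2.imwrite(f'pics/{n}0.png',c['pixels'][:,:,::-1]); print(n,c['intrinsics'],c['origin'],c['rotation'])
E
```

```text
pics
{'time': 0.0, 'position': array([0.24836372, 0.49045416, 0.23867704]), 'tcp_rot': array([[ 8.92126222e-01, -6.35591189e-04,  4.51785789e-01],
       [-4.51786231e-01, -1.10293533e-03,  8.92125543e-01],
       [-6.87366279e-05, -9.99999190e-01, -1.27110887e-03]]), 'grip_width': 0.08547618743391469}
side [[454.14494654   0.         316.22749497]
 [  0.         454.14494654 200.36678666]
 [  0.           0.           1.        ]] [ 0.09414388 -0.61298446  1.00109361] [[ 0.79712881 -0.47272688  0.37565271]
 [-0.60380149 -0.62723169  0.49193919]
 [ 0.00306841 -0.61895857 -0.78541765]]
top [[363.12530954   0.         318.89342648]
 [  0.         363.12530954 200.35830883]
 [  0.           0.           1.        ]] [0.48802546 0.00350697 0.86053935] [[ 0.01871823 -0.99600428  0.08732182]
 [-0.99957226 -0.02060485 -0.02075422]
 [ 0.02247054 -0.08689598 -0.99596394]]
wrist [[309.70691629   0.         314.94928424]
 [  0.         309.70691629 200.77952053]
 [  0.           0.           1.        ]] [0.18042344 0.52496921 0.37344738] [[ 0.45064995  0.85290345  0.26357223]
 [ 0.89270008 -0.43019868 -0.13422245]
 [-0.00109037  0.29577829 -0.95525599]]
```

View pics/top0.png

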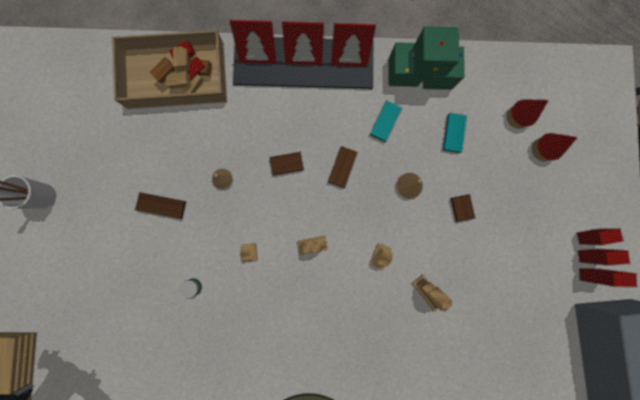

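View pics/side0.png

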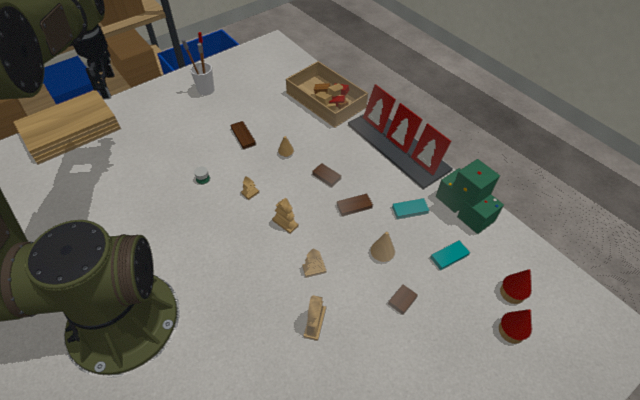

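View pics/wrist0.png

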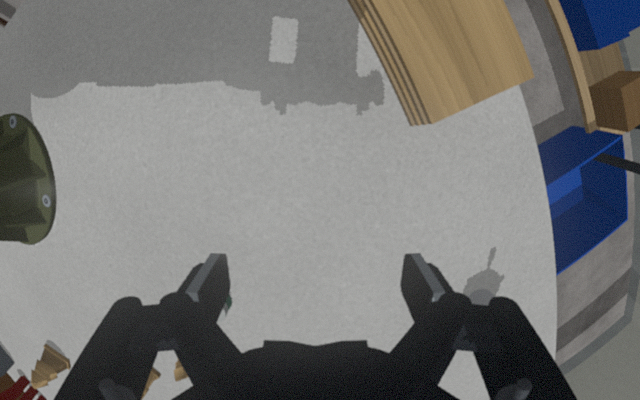

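```bash
python3 - <<'E'
import cv2
t=cv2.imread('pics/top0.png'); s=cv2.imread('pics/side0.png')
cv2.imwrite('pics/tc0.png',cv2.resize(t[130:330,120:320],None,fx=3.9,fy=3,interpolation=2)[:, :800] if 0 else cv2.resize(t[130:320,120:320],None,fx=3,fy=3,interpolation=2))
cv2.imwrite('pics/tc1.png',cv2.resize(t[130:320,290:490],None,fx=3,fy=3,interpolation=2))
cv2.imwrite('pics/sc0.png',cv2.resize(s[110:350,180:440],None,fx=2.5,fy=2.5,interpolation=2))
E
```

```text
(no output)
```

View pics/tc0.png

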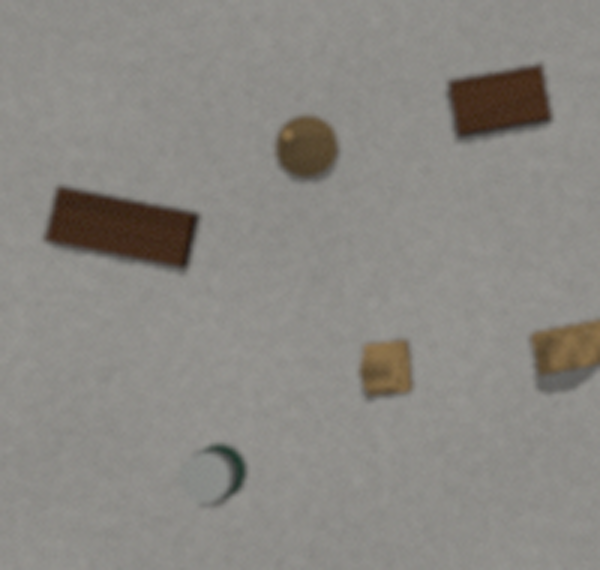

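View pics/tc1.png

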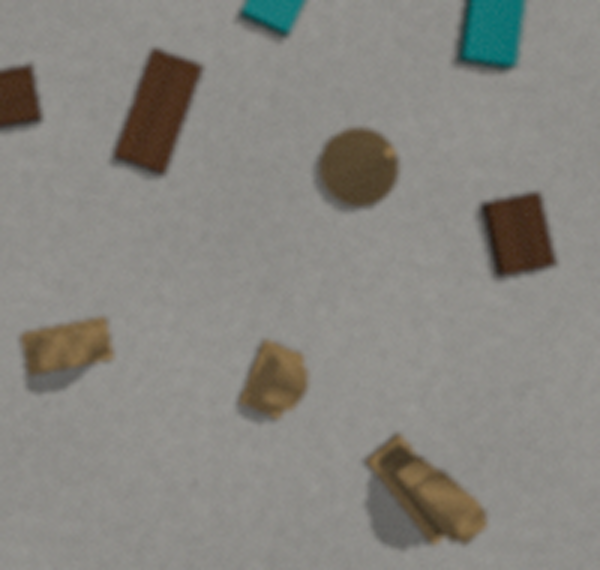

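View pics/sc0.png

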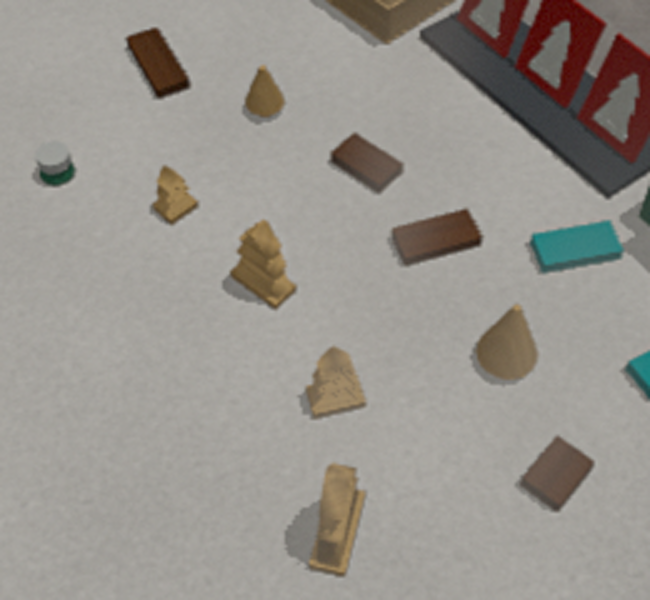

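```bash
cat > fit.py <<'E'
import cv2, numpy as np
from scipy.optimize import minimize
from scipy.spatial.transform import Rotation as R
H=[.064,.082,.100,.118]; F=[.040,.054,.068,.082]; W=[.037,.050,.063,.075]; W6=[.022,.030,.037,.045]; T=[.004,.005,.007,.008]
def box(l,d,z0,z1): return np.array([[sx*l/2,sy*d/2,z] for sx in(-1,1) for sy in(-1,1) for z in(z0,z1)])
def tree(i):
    h=H[i]; parts=[box(F[i],.034,0,.012)]
    for (z0,w0),(z1,w1) in [((.012,W[i]),(.6*h,W6[i])),((.6*h,W6[i]),(h,T[i]))]:
        parts.append(np.array([[s*w/2,t*.011,z] for z,w in((z0,w0),(z1,w1)) for s in(-1,1) for t in(-1,1)]))
    return parts
SL=[.060,.076,.092,.108]
def stand(i): return [box(SL[i],.044,0,.018)]
def proj(c,P):
    q=(P-c['origin'])@c['rotation']; return q[:,:2]/q[:,2:]@np.diag([c['intrinsics'][0,0],c['intrinsics'][1,1]])+c['intrinsics'][:2,2]
def sil(c,parts,p,roi,S=4):
    x,y,a=p; M=R.from_euler('z',a).as_matrix()
    x0,y0,x1,y1=roi; m=np.zeros(((y1-y0)*S,(x1-x0)*S),np.uint8)
    for P in parts:
        u=(proj(c,P@M.T+[x,y,0])-[x0,y0]+.5)*S-.5
        cv2.fillConvexPoly(m,np.round(cv2.convexHull(u.astype(np.float32))*16).astype(np.int32),255,cv2.LINE_AA,4)
    m=cv2.GaussianBlur(m,(0,0),S*.7)
    return cv2.resize(m,None,fx=1/S,fy=1/S,interpolation=cv2.INTER_AREA)/255.
def mask(c,kind):
    h=cv2.cvtColor(c['pixels'],cv2.COLOR_RGB2HSV).astype(int); r=c['pixels'].astype(int)
    if kind=='tree': return ((h[...,0]>8)&(h[...,0]<25)&(h[...,1]>75)).astype(float)
    return ((h[...,0]<14)|(h[...,0]>170))&(h[...,1]>50)&(r.max(-1)<130)
def ray(c,u,z):
    d=c['rotation']@np.linalg.inv(c['intrinsics'])@[u[0],u[1],1]; o=c['origin']; return o+d*(z-o[2])/d[2]
def fit(cams,masks,parts,guess,off=False):
    rois=[]
    for c in cams:
        u=proj(c,np.vstack(parts)+[guess[0],guess[1],0]); lo=u.min(0)-12; hi=u.max(0)+12
        rois.append((max(0,int(lo[0])),max(0,int(lo[1])),min(640,int(hi[0])),min(400,int(hi[1]))))
    def cost(p):
        e=0
        for c,m,r in zip(cams,masks,rois):
            s=sil(c,parts,p,r); t=m[r[1]:r[3],r[0]:r[2]]; e+=((s-t)**2).sum()/max(t.sum(),1)
        return e
    best=None
    for a in np.arange(0,np.pi,np.pi/8):
        q=minimize(cost,[guess[0],guess[1],a],method='Nelder-Mead',options=dict(initial_simplex=[[guess[0],guess[1],a],[guess[0]+.01,guess[1],a],[guess[0],guess[1]+.01,a],[guess[0],guess[1],a+.3]],xatol=1e-4,fatol=1e-5))
        if best is None or q.fun<best.fun: best=q
    return best.x,best.fun
E
cat > run1.py <<'E'
from rig import env
from fit import *
cs=[env.read_camera('top'),env.read_camera('side')]
for kind,pts,mk in (('tree',[(248,253),(312,250),(380,258),(428,292)],tree),('stand',[(462,208),(286,163),(343,167),(161,205)],stand)):
    ms=[np.asarray(mask(c,kind),float) for c in cs]
    for i,m in enumerate(ms): cv2.imwrite(f'pics/m_{kind}{i}.png',m*255)
    for u in pts:
        g=ray(cs[0],u,.02)
        for i in range(4):
            out=[fit([cs[0]],[ms[0]],mk(i),g),fit([cs[1]],[ms[1]],mk(i),g),fit(cs,ms,mk(i),g)]
            if i==0 or out[2][1]<best[1][2][1]: best=(i+1,out)
            print(kind,u,i+1,'both err %.3f'%out[2][1])
        for n,(p,e) in zip(('top','side','both'),best[1]): print('   BEST',best[0],n,np.round(p,4),round(e,3))
E
python3 run1.py
```

```text
tree (248, 253) 1 both err 0.270
tree (248, 253) 2 both err 1.010
tree (248, 253) 3 both err 1.706
tree (248, 253) 4 both err 2.222
   BEST 1 top [0.439  0.1464 0.0932] 0.134
   BEST 1 side [0.4401 0.1514 3.243 ] 0.085
   BEST 1 both [0.439  0.1477 0.1393] 0.27
tree (312, 250) 1 both err 0.801
tree (312, 250) 2 both err 0.379
tree (312, 250) 3 both err 0.251
tree (312, 250) 4 both err 0.698
   BEST 3 top [ 4.5830e-01 -2.0000e-04  1.7892e+00] 0.113
   BEST 3 side [ 0.4593  0.0038 -1.4273] 0.11
   BEST 3 both [4.5810e-01 1.2000e-03 1.7537e+00] 0.251
tree (380, 258) 1 both err 0.589
tree (380, 258) 2 both err 0.313
tree (380, 258) 3 both err 0.926
tree (380, 258) 4 both err 1.586
   BEST 2 top [ 0.4352 -0.1604  2.7458] 0.101
   BEST 2 side [ 0.4377 -0.1541 -0.3663] 0.132
   BEST 2 both [ 0.4354 -0.1589  2.7306] 0.313
tree (428, 292) 1 both err 1.042
tree (428, 292) 2 both err 0.800
tree (428, 292) 3 both err 0.511
tree (428, 292) 4 both err 0.340
   BEST 4 top [ 0.351  -0.2756  0.7428] 0.084
   BEST 4 side [ 0.3548 -0.2681  0.7303] 0.153
   BEST 4 both [ 0.3532 -0.2712  0.7169] 0.34
sta
[... 500 characters left out ...]
EST 1 both [ 0.6491  0.0693 -1.4018] 0.568
stand (343, 167) 1 both err 0.719
stand (343, 167) 2 both err 0.446
stand (343, 167) 3 both err 0.468
stand (343, 167) 4 both err 0.858
   BEST 2 top [ 0.6445 -0.0682 -0.3152] 0.222
   BEST 2 side [ 0.6459 -0.065   2.8551] 0.207
   BEST 2 both [ 0.6451 -0.0674 -0.3007] 0.446
stand (161, 205) 1 both err 0.933
stand (161, 205) 2 both err 0.722
stand (161, 205) 3 both err 0.524
stand (161, 205) 4 both err 0.520
   BEST 4 top [0.5435 0.3593 1.4138] 0.215
   BEST 4 side [0.5438 0.3598 1.3701] 0.3
   BEST 4 both [0.5438 0.3597 1.3869] 0.52[ WARN:0@1.876] global loadsave.cpp:1063 imwrite_ Unsupported depth image for selected encoder is fallbacked to CV_8U.
```

```bash
cat > ov.py <<'E'
import cv2,numpy as np
a=[cv2.imread(f'pics/m_{k}{i}.png') for k in('tree','stand') for i in (0,1)]
o=np.vstack([np.hstack(a[:2]),np.hstack(a[2:])]); cv2.imwrite('pics/mm.png',cv2.resize(o,(800,500),interpolation=cv2.INTER_AREA))
E
python3 ov.py; python3 -c "
import cv2
for n,ps in (('top',[(286,163),(278,163),(343,167),(161,205),(462,208),(484,208),(250,200)]),('side',[(326,175),(355,204),(403,299),(243,135)])):
    i=cv2.imread(f'pics/{n}0.png');h=cv2.cvtColor(i,cv2.COLOR_BGR2HSV)
    for p in ps: print(n,p,i[p[1],p[0]],h[p[1],p[0]])
"
```

```text
top (286, 163) [29 48 69] [ 14 148  69]
top (278, 163) [26 46 70] [ 14 160  70]
top (343, 167) [28 46 71] [ 13 154  71]
top (161, 205) [27 42 65] [ 12 149  65]
top (462, 208) [22 42 64] [ 14 167  64]
top (484, 208) [136 139 141] [ 18   9 141]
top (250, 200) [137 141 142] [ 24   9 142]
side (326, 175) [67 78 95] [12 75 95]
side (355, 204) [54 69 94] [ 11 109  94]
side (403, 299) [71 83 97] [14 68 97]
side (243, 135) [24 47 78] [ 13 177  78]
```

View pics/mm.png

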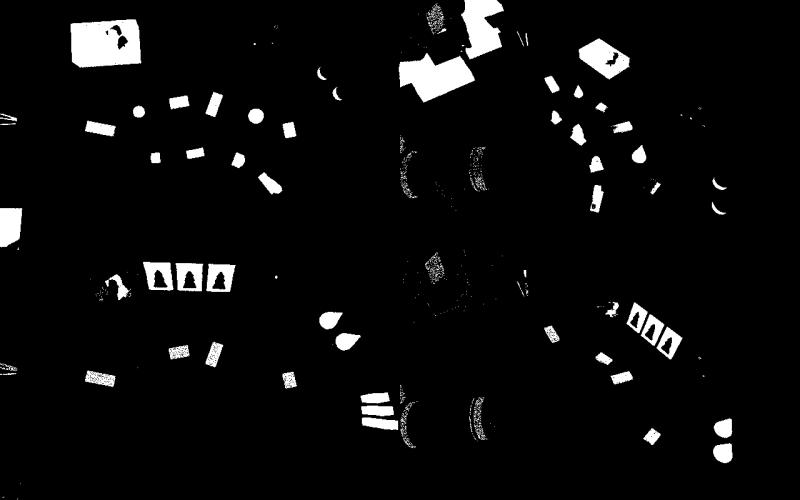

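```bash
sed -i "s/    return ((h\[...,0\]<14).*/    return (h[...,0]<22)\&(h[...,1]>35)\&(r.max(-1)<118)/" fit.py
sed -i "s/(('tree',.*tree),/(/; s/,stand)):/,stand),):/" run1.py; grep -n "for kind" run1.py; python3 run1.py 2>/dev/null; python3 ov.py
```

```text
4:for kind,pts,mk in (('stand',[(462,208),(286,163),(343,167),(161,205)],stand),):
stand (462, 208) 1 both err 0.212
stand (462, 208) 2 both err 0.726
stand (462, 208) 3 both err 1.253
stand (462, 208) 4 both err 1.772
   BEST 1 top [ 0.5524 -0.3547  0.2291] 0.102
   BEST 1 side [ 0.5526 -0.3522  0.227 ] 0.093
   BEST 1 both [ 0.5524 -0.3531  0.2285] 0.212
stand (286, 163) 1 both err 0.338
stand (286, 163) 2 both err 0.246
stand (286, 163) 3 both err 0.664
stand (286, 163) 4 both err 0.909
   BEST 2 top [0.6498 0.0647 1.7682] 0.08
   BEST 2 side [0.6493 0.0684 1.7735] 0.145
   BEST 2 both [0.6495 0.0658 1.7757] 0.246
stand (343, 167) 1 both err 0.662
stand (343, 167) 2 both err 0.378
stand (343, 167) 3 both err 0.320
stand (343, 167) 4 both err 0.663
   BEST 3 top [ 0.6441 -0.0682  2.8131] 0.058
   BEST 3 side [ 0.6446 -0.0652  2.826 ] 0.248
   BEST 3 both [ 0.6442 -0.0676 -0.3239] 0.32
stand (161, 205) 1 both err 0.706
stand (161, 205) 2 both err 0.437
stand (161, 205) 3 both err 0.184
stand (161, 205) 4 both err 0.125
   BEST 4 top [0.5438 0.3583 1.4084] 0.041
   BEST 4 side [0.5436 0.3585 1.3843] 0.082
   BEST 4 both [0.5435 0.3584 1.3928] 0.125
```

View pics/mm.png

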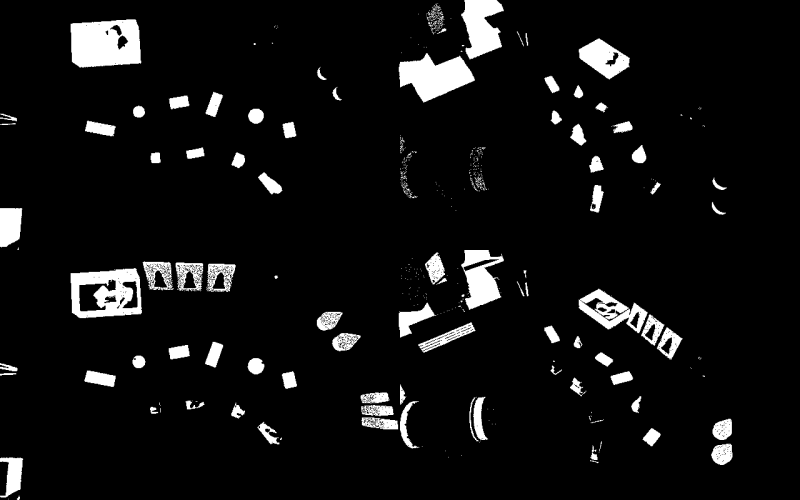

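Candidates and choice. Flat trees in the top image:
- (248,253) is tree_1.
- (312,245) is tree_3.
- (382,256) is tree_2.
- (432,293) is tree_4.

Round objects at (222,178) and (409,185) are the cones, to be left alone. Dark brown stands:
- (462,208) is stand_1.
- (286,163) is stand_2.
- (343,167) is stand_3.
- (161,205) is stand_4.

Turquoise blocks at (386,121) and (455,132) are decoys. The size fits are unambiguous, so I'll confirm them in an overlay.

```bash
cat > over.py <<'E'
from rig import env
from fit import *
import sys
TR={1:(.439,.1475,.11),2:(.4355,-.1595,2.74),3:(.4583,.0007,1.77),4:(.352,-.273,.735)}
ST={1:(.5524,-.3535,.228),2:(.6495,.066,1.772),3:(.6443,-.0672,2.817),4:(.5436,.3584,1.396)}
if __name__=='__main__':
    ims=[]
    for n,r in (('top',(120,130,490,320)),('side',(180,110,440,350))):
        c=env.read_camera(n); S=2.1 if n=='top' else 1.6
        im=cv2.resize(c['pixels'][:,:,::-1],None,fx=S,fy=S,interpolation=2)
        for D,mk,col in((TR,tree,(0,0,255)),(ST,stand,(0,255,0))):
            for k,(x,y,a) in D.items():
                M=R.from_euler('z',a).as_matrix()
                for P in mk(k-1):
                    u=(proj(c,P@M.T+[x,y,0])+.5)*S-.5
                    cv2.polylines(im,[np.round(cv2.convexHull(u.astype(np.float32))).astype(int)],True,col,1,cv2.LINE_AA)
                cv2.putText(im,str(k),tuple(int(v) for v in u.min(0)-4),0,.5,col,1)
        cv2.imwrite(f'pics/ov_{n}.png',im[int(r[1]*S):int(r[3]*S),int(r[0]*S):int(r[2]*S)])
E
python3 over.py
```

```text
(no output)
```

View pics/ov_top.png

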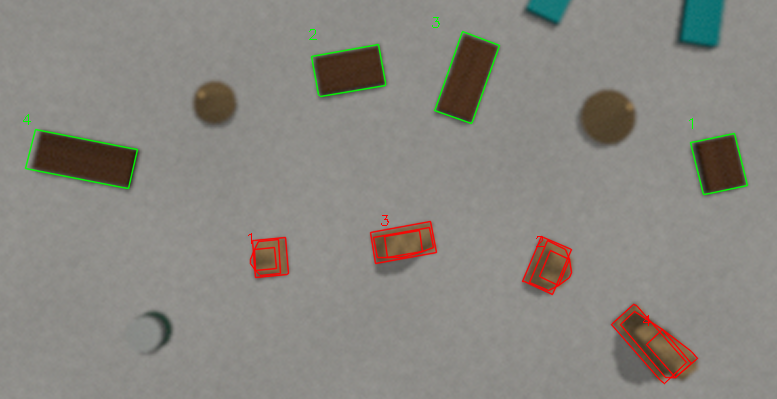

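View pics/ov_side.png

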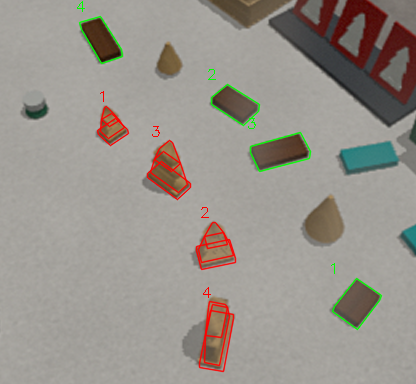

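Fits match the images. I'm going to tree_1 first.

```bash
cat > mv.py <<'E'
from rig import env
from over import *
def go(x,y,z,heading):
    o=env.get_obs(); M=o['tcp_rot']; p=o['position']
    s=M.T@(np.array([x,y,z])-p)
    h=np.arctan2(M[1,2],M[0,2]); 
    hx=(h-heading+np.pi)%(2*np.pi)-np.pi   # tool y is down: +yaw lowers heading
    print('t',round(o['time'],2),'pos',np.round(p,4),'head',round(h,3),'w',round(o['grip_width'],4),'j6',round(o['joints'][5],2),'| slide',np.round(s,4),'yaw',round(hx,4))
def show(n,f,roi=None,S=1.25):
    c=env.read_camera(n); im=c['pixels'][:,:,::-1]
    if roi: im=im[roi[1]:roi[3],roi[0]:roi[2]]
    cv2.imwrite(f,cv2.resize(im,None,fx=S,fy=S,interpolation=2))
E
python3 -c "
from mv import *
go(.439,.148,.20,1.68)"
```

```text
t 0.45 pos [0.2485 0.4906 0.2392] head 1.102 w 0.0853 j6 -0.07 | slide [ 0.3248  0.0392 -0.2196] yaw -0.578
```

Request:
{"name": "carry_out", "arguments": {
  "plan": [
    {"slide": [0.325,0.039,-0.22],"yaw": -0.578,"hand": 1},
    {"slide": [0.325,0.039,-0.22],"yaw": -0.578,"hand": 1},
    {"slide": [0.325,0.039,-0.22],"yaw": -0.578,"hand": 1},
    {"slide": [0.325,0.039,-0.22],"yaw": -0.578,"hand": 1},
    {"slide": [0.325,0.039,-0.22],"yaw": -0.578,"hand": 1},
    {"slide": [0.325,0.039,-0.22],"yaw": -0.578,"hand": 1},
    {"slide": [0.325,0.039,-0.22],"yaw": -0.578,"hand": 1},
    {"slide": [0.325,0.039,-0.22],"yaw": -0.578,"hand": 1},
    {"slide": [0.325,0.039,-0.22],"yaw": -0.578,"hand": 1},
    {"slide": [0.325,0.039,-0.22],"yaw": -0.578,"hand": 1},
    {"slide": [0.325,0.039,-0.22],"yaw": -0.578,"hand": 1},
    {"slide": [0.325,0.039,-0.22],"yaw": -0.578,"hand": 1}
  ]
}}

```text
time: 1.65
position: [0.4386, 0.1487, 0.2004]
tcp_rot: [[0.994, 0.0, -0.111], [0.111, 0.0, 0.994], [0.0, -1.0, 0.0]]
wrist_force: [-0.8, 0.7, 0.4]
grip_width: 0.0856
```

```bash
python3 -c "
from mv import *
go(.439,.148,.20,1.68)
show('wrist','pics/w1.png')"
```

```text
t 1.65 pos [0.4386 0.1487 0.2004] head 1.682 w 0.0856 j6 -1.43 | slide [ 0.0004  0.0004 -0.0008] yaw 0.0016
```

View pics/w1.png

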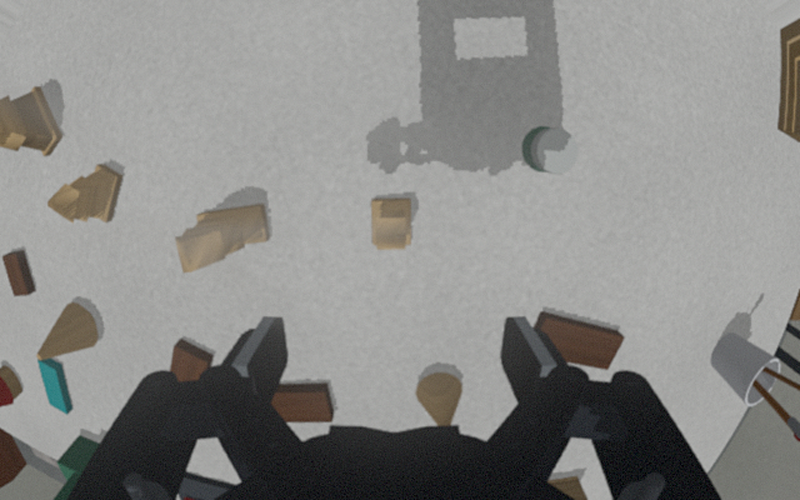

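```bash
cat >> fit.py <<'E'
def proj(c,P):
    q=(P-c['origin'])@c['rotation']; f=c['intrinsics'][0,0]; cc=c['intrinsics'][:2,2]
    if c.get('fish'):
        r=np.linalg.norm(q[:,:2],axis=1); th=np.arctan2(r,q[:,2]); return q[:,:2]/np.maximum(r,1e-9)[:,None]*(th*f)[:,None]+cc
    return q[:,:2]/q[:,2:]*f+cc
def cam(n):
    from rig import env
    c=dict(env.read_camera(n)); c['fish']=(n=='wrist'); return c
E
cat > wfit.py <<'E'
from mv import *
def wf(trees,stands=(),names=('wrist',),ex=None):
    cs=[cam(n) for n in names]
    S=1.25
    im=cv2.resize(cs[0]['pixels'][:,:,::-1],None,fx=S,fy=S,interpolation=2)
    for L,D,kind,mk in((trees,TR,'tree',tree),(stands,ST,'stand',stand)):
        ms=[np.asarray(mask(c,kind),float) for c in cs]
        for k in L:
            p,e=fit(cs,ms,mk(k-1),D[k]); p[2]%=np.pi
            print(kind,k,'prior',D[k],'wrist',np.round(p,4),'err',round(e,3))
            for q,col in((D[k],(0,0,255)),(p,(0,255,0))):
                M=R.from_euler('z',q[2]).as_matrix()
                for P in mk(k-1):
                    u=(proj(cs[0],P@M.T+[q[0],q[1],0])+.5)*S-.5
                    cv2.polylines(im,[np.round(cv2.convexHull(u.astype(np.float32))).astype(int)],True,col,1,cv2.LINE_AA)
    cv2.imwrite('pics/wf.png',im)
E
python3 -c "
from wfit import *
wf([1,2,3,4],[2,3,4])"
```

```text
tree 1 prior (0.439, 0.1475, 0.11) wrist [0.3723 0.1742 1.1854] err 1.0
tree 2 prior (0.4355, -0.1595, 2.74) wrist [ 0.4368 -0.1867  1.8375] err 0.869
tree 3 prior (0.4583, 0.0007, 1.77) wrist [0.5657 0.0577 1.7276] err 1.0
tree 4 prior (0.352, -0.273, 0.735) wrist [ 0.365  -0.3651  1.5304] err 0.447
stand 2 prior (0.6495, 0.066, 1.772) wrist [0.6472 0.0822 1.7741] err 0.195
stand 3 prior (0.6443, -0.0672, 2.817) wrist [ 0.6246 -0.033   1.4644] err 0.854
stand 4 prior (0.5436, 0.3584, 1.396) wrist [0.5416 0.3568 1.3493] err 0.37
```

View pics/wf.png

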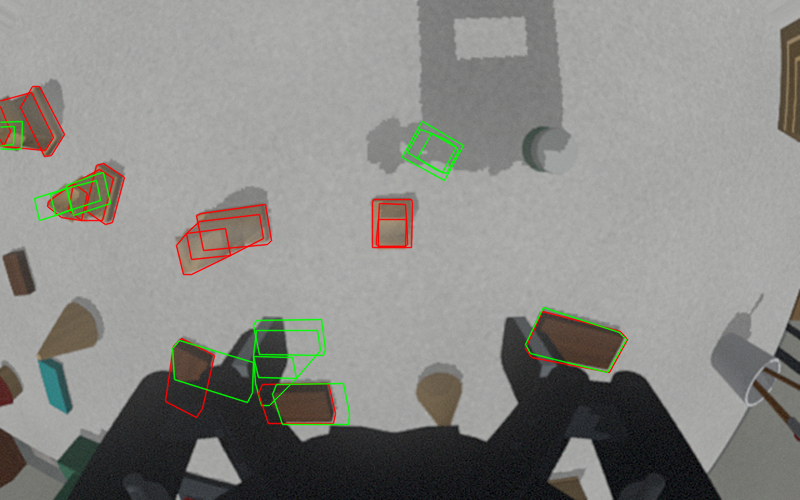

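Request:
{"name": "carry_out", "arguments": {
  "plan": [
    {"slide": [0,0.05,0],"yaw": 0,"hand": 0.6},
    {"slide": [0,0.1,0],"yaw": 0,"hand": 0.4},
    {"slide": [0,0.14,0],"yaw": 0,"hand": 0.3},
    {"slide": [0,0.165,0],"yaw": 0,"hand": 0.3},
    {"slide": [0,0.173,0],"yaw": 0,"hand": 0.3},
    {"slide": [0,0.173,0],"yaw": 0,"hand": 0.1},
    {"slide": [0,0.173,0],"yaw": 0,"hand": -0.1},
    {"slide": [0,0.173,0],"yaw": 0,"hand": -0.2},
    {"slide": [0,0.173,0],"yaw": 0,"hand": -0.4},
    {"slide": [0,0.173,0],"yaw": 0,"hand": -0.6},
    {"slide": [0,0.173,0],"yaw": 0,"hand": -1},
    {"slide": [0,0.173,0],"yaw": 0,"hand": -1}
  ]
}}

```text
time: 2.95
position: [0.4396, 0.1477, 0.0283]
tcp_rot: [[0.994, 0.002, -0.109], [0.109, 0.001, 0.994], [0.002, -1.0, 0.0]]
wrist_force: [-0.9, 1.2, 8.1]
grip_width: 0.0213
```

Request:
{"name": "carry_out", "arguments": {
  "plan": [
    {"slide": [0,0,0],"yaw": 0,"hand": -1},
    {"slide": [0,0,0],"yaw": 0,"hand": -1},
    {"slide": [0,0,0],"yaw": 0,"hand": -1}
  ]
}}

```text
time: 3.25
position: [0.4396, 0.1477, 0.0283]
tcp_rot: [[0.994, 0.002, -0.109], [0.109, 0.001, 0.994], [0.002, -1.0, 0.0]]
wrist_force: [-1.2, 0.6, 7.3]
grip_width: 0.0213
```

```bash
python3 -c "
from mv import *
go(.439,.148,.20,1.68)
show('wrist','pics/w2.png')"
```

```text
t 3.25 pos [0.4396 0.1477 0.0283] head 1.68 w 0.0213 j6 -1.43 | slide [-0.0003 -0.1717  0.0004] yaw -0.0
```

View pics/w2.png

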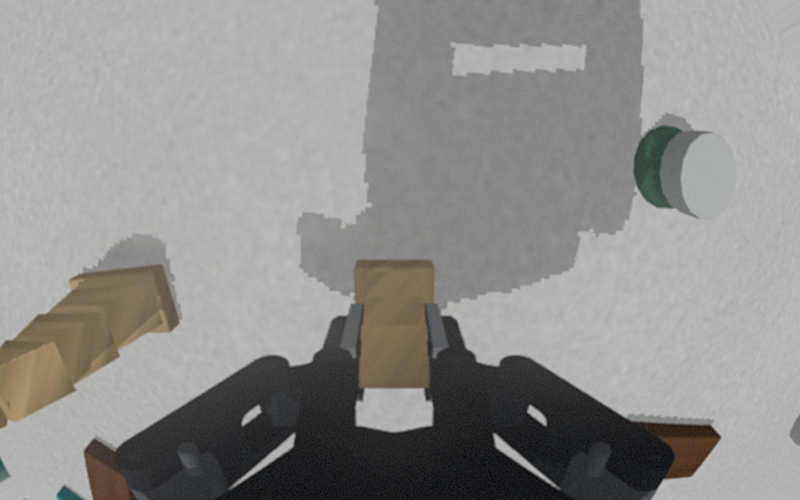

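Request:
{"name": "carry_out", "arguments": {
  "plan": [
    {"slide": [0,-0.01,0],"yaw": 0,"hand": -1},
    {"slide": [0,-0.03,0],"yaw": 0,"hand": -1},
    {"slide": [0,-0.06,0],"yaw": 0,"hand": -1},
    {"slide": [0,-0.1,0],"yaw": 0,"hand": -1},
    {"slide": [0,-0.14,0],"yaw": 0,"hand": -1},
    {"slide": [0,-0.172,0],"yaw": 0,"hand": -1},
    {"slide": [0,-0.172,0],"yaw": 0,"hand": -1}
  ]
}}

```text
time: 4.0
position: [0.4404, 0.1479, 0.2042]
tcp_rot: [[0.994, 0.008, -0.109], [0.109, 0.002, 0.994], [0.008, -1.0, 0.001]]
wrist_force: [0.3, -0.6, -1.1]
grip_width: 0.0213
```

```bash
python3 -c "
from mv import *
go(.5524,-.3535,.20,.228+np.pi/2)
show('wrist','pics/w3.png')"
```

```text
t 4.0 pos [0.4404 0.1479 0.2042] head 1.68 w 0.0213 j6 -1.43 | slide [ 0.0567  0.0041 -0.5106] yaw -0.1188
```

View pics/w3.png

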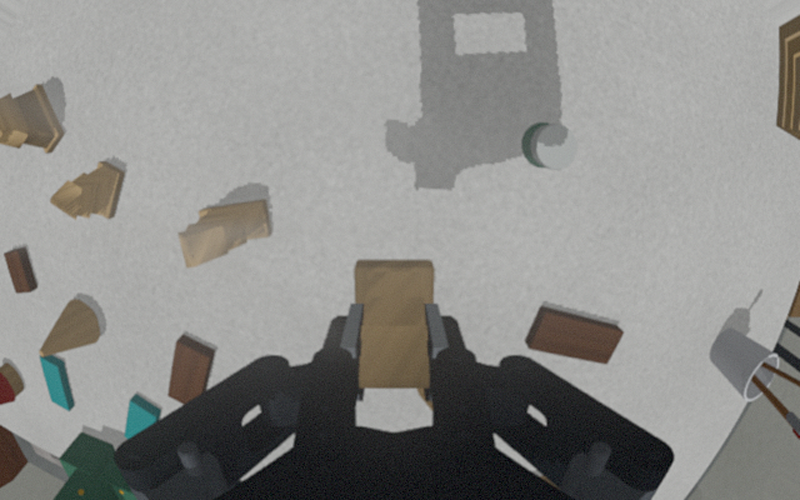

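```bash
cat > hold.py <<'E'
from mv import *
def hold(k,dz,dxs=(-.004,0,.004)):
    o=env.get_obs(); c=cam('wrist'); S=3
    M=o['tcp_rot']; B=np.c_[M[:,0],M[:,2],-M[:,1]]; B[:,1]*=1
    if np.linalg.det(B)<0: B[:,1]*=-1
    x0,y0=230,180
    im=cv2.resize(c['pixels'][y0:340,x0:410,::-1],None,fx=S,fy=S,interpolation=2)
    for dx,col in zip(dxs,((0,0,255),(0,255,0),(255,0,0))):
        for P in tree(k-1)[:1]:
            u=(proj(c,(P+[dx,0,-dz])@B.T+o['position'])-[x0,y0]+.5)*S-.5
            cv2.polylines(im,[np.round(cv2.convexHull(u.astype(np.float32))).astype(int)],True,col,1,cv2.LINE_AA)
    cv2.imwrite('pics/hold.png',im)
E
python3 -c "
from hold import *
hold(1,.0283)"
```

```text
(no output)
```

View pics/hold.png

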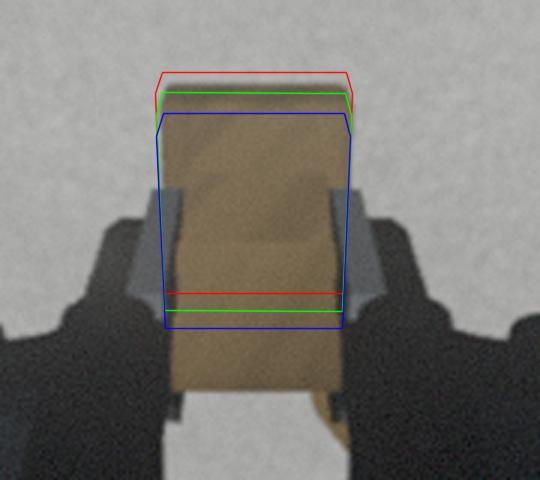

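```bash
python3 -c "
from mv import *
go(.5539,-.3532,.20,.228+np.pi/2)"
```

```text
t 4.1 pos [0.4389 0.1475 0.1999] head 1.68 w 0.0212 j6 -1.43 | slide [ 5.970e-02 -1.000e-04 -5.103e-01] yaw -0.1188
```

Request:
{"name": "carry_out", "arguments": {
  "plan": [
    {"slide": [0.006,0,-0.03],"yaw": -0.119,"hand": -1},
    {"slide": [0.012,0,-0.08],"yaw": -0.119,"hand": -1},
    {"slide": [0.06,0,-0.51],"yaw": -0.119,"hand": -1},
    {"slide": [0.06,0,-0.51],"yaw": -0.119,"hand": -1},
    {"slide": [0.06,0,-0.51],"yaw": -0.119,"hand": -1},
    {"slide": [0.06,0,-0.51],"yaw": -0.119,"hand": -1},
    {"slide": [0.06,0,-0.51],"yaw": -0.119,"hand": -1},
    {"slide": [0.06,0,-0.51],"yaw": -0.119,"hand": -1},
    {"slide": [0.06,0,-0.51],"yaw": -0.119,"hand": -1},
    {"slide": [0.06,0,-0.51],"yaw": -0.119,"hand": -1},
    {"slide": [0.06,0,-0.51],"yaw": -0.119,"hand": -1},
    {"slide": [0.06,0,-0.51],"yaw": -0.119,"hand": -1}
  ]
}}

```text
time: 5.3
position: [0.5534, -0.3563, 0.1965]
tcp_rot: [[0.975, -0.003, -0.223], [0.223, 0.002, 0.975], [-0.002, -1.0, 0.002]]
wrist_force: [-0.8, 0.8, -1.1]
grip_width: 0.0214
```

Request:
{"name": "carry_out", "arguments": {
  "plan": [
    {"slide": [0,0,0],"yaw": 0,"hand": -1},
    {"slide": [0,0,0],"yaw": 0,"hand": -1},
    {"slide": [0,0,0],"yaw": 0,"hand": -1}
  ]
}}

```text
time: 5.6
position: [0.5543, -0.3518, 0.1993]
tcp_rot: [[0.974, -0.0, -0.227], [0.227, 0.0, 0.974], [-0.0, -1.0, 0.0]]
wrist_force: [0.1, 0.3, 0.0]
grip_width: 0.0216
```

```bash
python3 -c "
from mv import *
go(.5539,-.3532,.0475,.228+np.pi/2)"
```

```text
t 5.6 pos [ 0.5543 -0.3518  0.1993] head 1.8 w 0.0216 j6 -2.42 | slide [-0.0007  0.1518 -0.0013] yaw 0.0014
```

Request:
{"name": "carry_out", "arguments": {
  "plan": [
    {"slide": [0,0.04,-0.001],"yaw": 0,"hand": -1},
    {"slide": [0,0.08,-0.001],"yaw": 0,"hand": -1},
    {"slide": [0,0.12,-0.001],"yaw": 0,"hand": -1},
    {"slide": [0,0.14,-0.001],"yaw": 0,"hand": -1},
    {"slide": [0,0.147,-0.001],"yaw": 0,"hand": -1},
    {"slide": [0,0.15,-0.001],"yaw": 0,"hand": -1},
    {"slide": [0,0.152,-0.001],"yaw": 0,"hand": -1},
    {"slide": [0,0.152,-0.001],"yaw": 0,"hand": -1},
    {"slide": [0,0.152,-0.001],"yaw": 0,"hand": -1}
  ]
}}

```text
time: 6.5
position: [0.5549, -0.3541, 0.0484]
tcp_rot: [[0.974, 0.001, -0.226], [0.226, -0.001, 0.974], [0.001, -1.0, -0.001]]
wrist_force: [0.2, -0.6, -0.1]
grip_width: 0.0211
```

```bash
python3 -c "
from mv import *
go(.5539,-.3532,.0465,.228+np.pi/2)
show('wrist','pics/w4.png')"
```

```text
t 6.5 pos [ 0.5549 -0.3541  0.0484] head 1.799 w 0.0211 j6 -2.42 | slide [-0.0007  0.0019  0.0011] yaw 0.0003
```

View pics/w4.png

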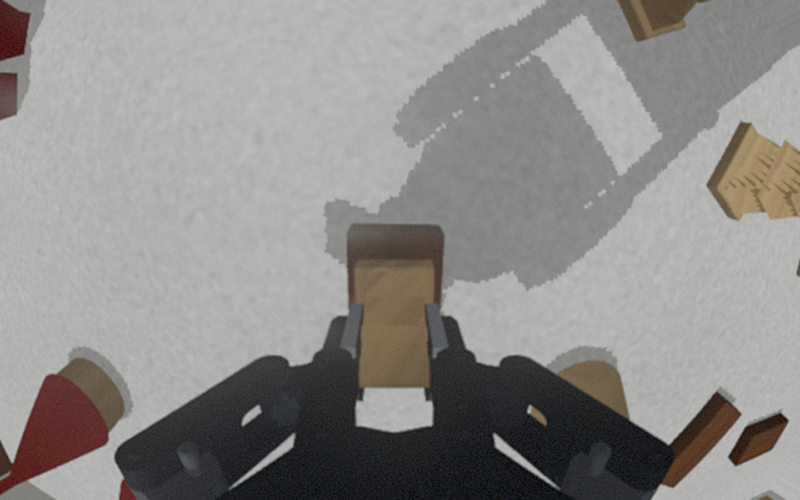

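```bash
cat > hs.py <<'E'
from hold import *
def hs(k,name='wrist',x0=230,y0=130,x1=410,y1=340,S=3,D=None,d=.0015):
    c=cam(name); im=cv2.resize(c['pixels'][y0:y1,x0:x1,::-1],None,fx=S,fy=S,interpolation=2)
    x,y,a=ST[k]; M=R.from_euler('z',a).as_matrix()
    for P,col in ((stand(k-1)[0],(0,255,0)),(tree(k-1)[0]+[0,0,.018],(0,0,255))):
        u=(proj(c,P@M.T+[x,y,0])-[x0,y0]+.5)*S-.5
        cv2.polylines(im,[np.round(cv2.convexHull(u.astype(np.float32))).astype(int)],True,col,1,cv2.LINE_AA)
        t=P[P[:,2]==P[:,2].max()]; u=(proj(c,t@M.T+[x,y,0])-[x0,y0]+.5)*S-.5
        cv2.polylines(im,[np.round(cv2.convexHull(u.astype(np.float32))).astype(int)],True,col,1,cv2.LINE_AA)
    cv2.imwrite('pics/hs.png',im)
E
python3 -c "
from hs import *
hs(1)"
```

```text
(no output)
```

View pics/hs.png

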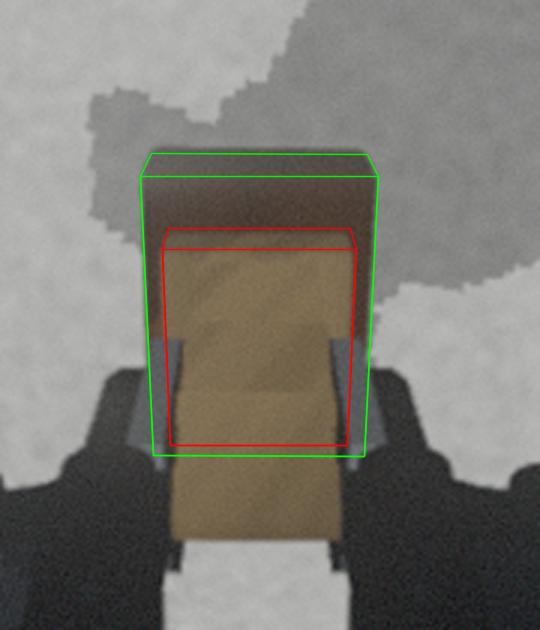

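Request:
{"name": "carry_out", "arguments": {
  "plan": [
    {"slide": [0,0.001,0.001],"yaw": 0,"hand": -1},
    {"slide": [0,0.002,0.001],"yaw": 0,"hand": -1},
    {"slide": [0,0.002,0.001],"yaw": 0,"hand": -1},
    {"slide": [0,0.002,0.001],"yaw": 0,"hand": -1}
  ]
}}

```text
time: 7.0
position: [0.5544, -0.3529, 0.0464]
tcp_rot: [[0.974, 0.001, -0.226], [0.226, -0.0, 0.974], [0.001, -1.0, -0.001]]
wrist_force: [-3.8, 3.2, 9.3]
grip_width: 0.0215
```

Contact: 9 N up on the wrist. Release in place.

Request:
{"name": "carry_out", "arguments": {
  "plan": [
    {"slide": [0,0,0],"yaw": 0,"hand": -0.4},
    {"slide": [0,0,0],"yaw": 0,"hand": -0.3},
    {"slide": [0,0,0],"yaw": 0,"hand": -0.1},
    {"slide": [0,0,0],"yaw": 0,"hand": 0.1},
    {"slide": [0,0,0],"yaw": 0,"hand": 0.3},
    {"slide": [0,-0.01,0],"yaw": 0,"hand": 0.3},
    {"slide": [0,-0.03,0],"yaw": 0,"hand": 0.3},
    {"slide": [0,-0.07,0],"yaw": 0,"hand": 0.3},
    {"slide": [0,-0.11,0],"yaw": 0,"hand": 0.3},
    {"slide": [0,-0.15,0],"yaw": 0,"hand": 0.3},
    {"slide": [0,-0.155,0],"yaw": 0,"hand": 0.3}
  ]
}}

```text
time: 8.1
position: [0.5555, -0.3537, 0.2071]
tcp_rot: [[0.974, 0.007, -0.226], [0.226, -0.005, 0.974], [0.006, -1.0, -0.007]]
wrist_force: [-0.3, -0.4, 0.7]
grip_width: 0.0551
```

```bash
python3 -c "
from hs import *
go(.4355,-.1595,.20,2.74+np.pi/2-np.pi)
show('wrist','pics/w5.png')"
```

```text
t 8.1 pos [ 0.5555 -0.3537  0.2071] head 1.799 w 0.0551 j6 -2.42 | slide [-0.073   0.0052  0.2164] yaw 0.6298
```

View pics/w5.png

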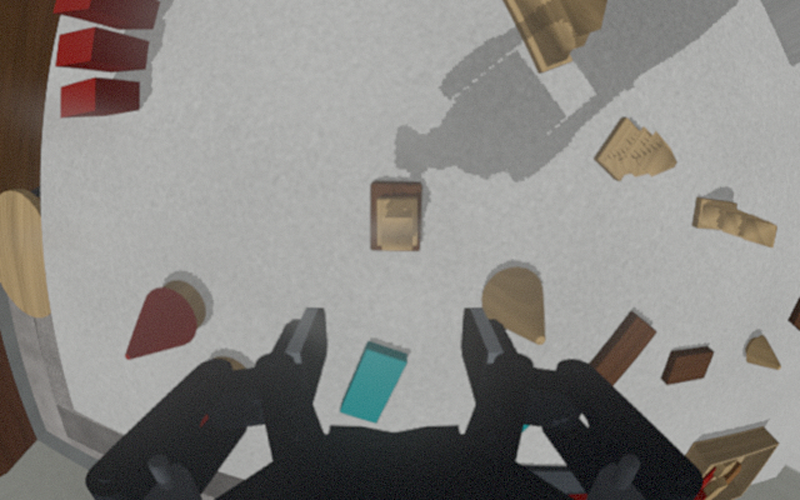

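Tree_1 stands upright and centred on stand_1 at about (397,215) in this view. On to tree_2.

Request:
{"name": "carry_out", "arguments": {
  "plan": [
    {"slide": [-0.073,0,0.216],"yaw": 0.63,"hand": 0.3},
    {"slide": [-0.073,0,0.216],"yaw": 0.63,"hand": 0.3},
    {"slide": [-0.073,0,0.216],"yaw": 0.63,"hand": 0.3},
    {"slide": [-0.073,0,0.216],"yaw": 0.63,"hand": 0.3},
    {"slide": [-0.073,0,0.216],"yaw": 0.63,"hand": 0.3},
    {"slide": [-0.073,0,0.216],"yaw": 0.63,"hand": 0.3},
    {"slide": [-0.073,0,0.216],"yaw": 0.63,"hand": 0.3},
    {"slide": [-0.073,0,0.216],"yaw": 0.63,"hand": 0.3},
    {"slide": [-0.073,0,0.216],"yaw": 0.63,"hand": 0.3},
    {"slide": [-0.073,0,0.216],"yaw": 0.63,"hand": 0.3}
  ]
}}

```text
time: 9.15
position: [0.4344, -0.1595, 0.1999]
tcp_rot: [[0.92, -0.001, 0.392], [-0.392, 0.0, 0.92], [-0.001, -1.0, -0.0]]
wrist_force: [-0.1, -0.6, 0.6]
grip_width: 0.0552
```

```bash
cat > ht.py <<'E'
from hold import *
def ht(k,x0=170,y0=90,x1=430,y1=330,S=2.5):
    c=cam('wrist'); im=cv2.resize(c['pixels'][y0:y1,x0:x1,::-1],None,fx=S,fy=S,interpolation=2)
    x,y,a=TR[k]; M=R.from_euler('z',a).as_matrix()
    for P in tree(k-1):
        u=(proj(c,P@M.T+[x,y,0])-[x0,y0]+.5)*S-.5
        cv2.polylines(im,[np.round(cv2.convexHull(u.astype(np.float32))).astype(int)],True,(0,0,255),1,cv2.LINE_AA)
    cv2.imwrite('pics/ht.png',im)
E
python3 -c "
from ht import *
ht(2)
go(.4355,-.1595,.038,2.74+np.pi/2-np.pi)"
```

```text
t 9.2 pos [ 0.4344 -0.1594  0.2   ] head 1.169 w 0.0554 j6 -1.6 | slide [0.0012 0.162  0.0003] yaw -0.0007
```

View pics/ht.png

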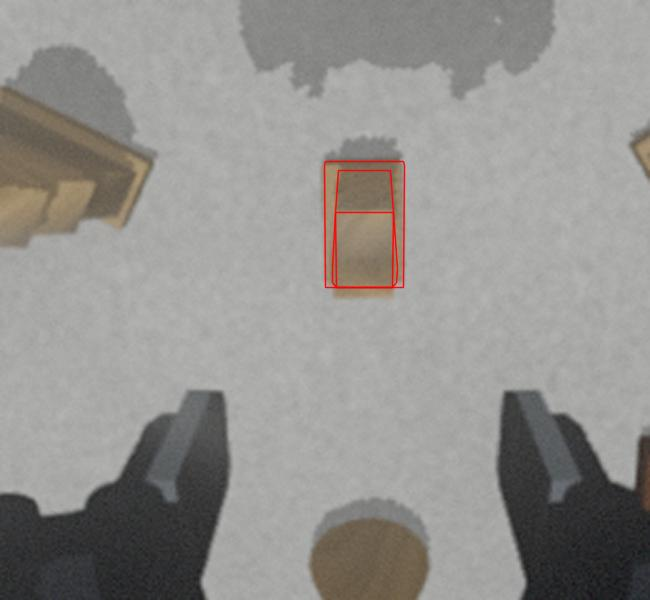

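Request:
{"name": "carry_out", "arguments": {
  "plan": [
    {"slide": [0.001,0.05,0],"yaw": 0,"hand": 0.3},
    {"slide": [0.001,0.1,0],"yaw": 0,"hand": 0.3},
    {"slide": [0.001,0.14,0],"yaw": 0,"hand": 0.3},
    {"slide": [0.001,0.155,0],"yaw": 0,"hand": 0.3},
    {"slide": [0.001,0.162,0],"yaw": 0,"hand": 0.3},
    {"slide": [0.001,0.162,0],"yaw": 0,"hand": 0.1},
    {"slide": [0.001,0.162,0],"yaw": 0,"hand": -0.1},
    {"slide": [0.001,0.162,0],"yaw": 0,"hand": -0.2},
    {"slide": [0.001,0.162,0],"yaw": 0,"hand": -0.4},
    {"slide": [0.001,0.162,0],"yaw": 0,"hand": -0.6},
    {"slide": [0.001,0.162,0],"yaw": 0,"hand": -1},
    {"slide": [0.001,0.162,0],"yaw": 0,"hand": -1}
  ]
}}

```text
time: 10.4
position: [0.4357, -0.1596, 0.0391]
tcp_rot: [[0.92, 0.001, 0.391], [-0.391, -0.001, 0.92], [0.002, -1.0, -0.0]]
wrist_force: [-0.3, 0.5, 7.4]
grip_width: 0.0213
```

Request:
{"name": "carry_out", "arguments": {
  "plan": [
    {"slide": [0,0,0],"yaw": 0,"hand": -1},
    {"slide": [0,0,0],"yaw": 0,"hand": -1},
    {"slide": [0,-0.01,0],"yaw": 0,"hand": -1},
    {"slide": [0,-0.03,0],"yaw": 0,"hand": -1},
    {"slide": [0,-0.06,0],"yaw": 0,"hand": -1},
    {"slide": [0,-0.1,0],"yaw": 0,"hand": -1},
    {"slide": [0,-0.14,0],"yaw": 0,"hand": -1},
    {"slide": [0,-0.172,0],"yaw": 0,"hand": -1},
    {"slide": [0,-0.172,0],"yaw": 0,"hand": -1},
    {"slide": [0,-0.172,0],"yaw": 0,"hand": -1}
  ]
}}

```text
time: 11.4
position: [0.4351, -0.1593, 0.2108]
tcp_rot: [[0.92, 0.001, 0.391], [-0.391, -0.0, 0.92], [0.001, -1.0, -0.0]]
wrist_force: [-0.2, 0.4, -0.5]
grip_width: 0.0214
```

```bash
python3 -c "
from hold import *
go(.6495,.066,.21,1.772+np.pi/2-np.pi)
hold(2,.038)"
```

```text
t 11.4 pos [ 0.4351 -0.1593  0.2108] head 1.169 w 0.0214 j6 -1.6 | slide [0.1092 0.0009 0.2912] yaw 0.9679
```

View pics/hold.png

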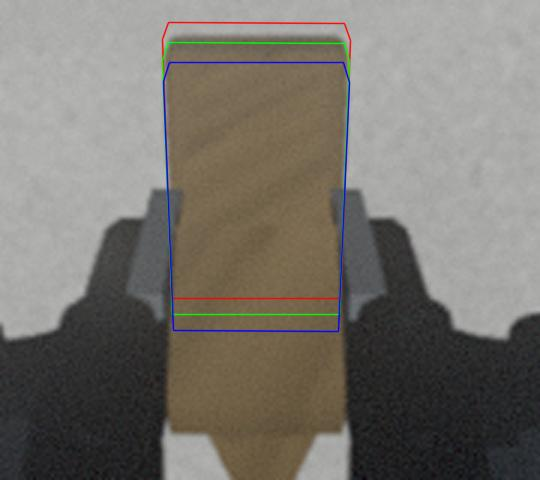

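Request:
{"name": "carry_out", "arguments": {
  "plan": [
    {"slide": [0.01,0,0.03],"yaw": 0.1,"hand": -1},
    {"slide": [0.109,0,0.291],"yaw": 0.968,"hand": -1},
    {"slide": [0.109,0,0.291],"yaw": 0.968,"hand": -1},
    {"slide": [0.109,0,0.291],"yaw": 0.968,"hand": -1},
    {"slide": [0.109,0,0.291],"yaw": 0.968,"hand": -1},
    {"slide": [0.109,0,0.291],"yaw": 0.968,"hand": -1},
    {"slide": [0.109,0,0.291],"yaw": 0.968,"hand": -1},
    {"slide": [0.109,0,0.291],"yaw": 0.968,"hand": -1},
    {"slide": [0.109,0,0.291],"yaw": 0.968,"hand": -1},
    {"slide": [0.109,0,0.291],"yaw": 0.968,"hand": -1},
    {"slide": [0.109,0,0.291],"yaw": 0.968,"hand": -1},
    {"slide": [0.109,0,0.291],"yaw": 0.968,"hand": -1}
  ]
}}

```text
time: 12.65
position: [0.6491, 0.0651, 0.2106]
tcp_rot: [[0.199, 0.0, 0.98], [-0.98, -0.0, 0.199], [0.0, -1.0, 0.0]]
wrist_force: [0.3, -0.2, 0.3]
grip_width: 0.0212
```

Request:
{"name": "carry_out", "arguments": {
  "plan": [
    {"slide": [0,0,0],"yaw": 0,"hand": -1},
    {"slide": [0,0,0],"yaw": 0,"hand": -1}
  ]
}}

```text
time: 12.85
position: [0.6493, 0.0655, 0.2105]
tcp_rot: [[0.199, 0.0, 0.98], [-0.98, 0.0, 0.199], [0.0, -1.0, 0.0]]
wrist_force: [-0.1, 0.2, -1.3]
grip_width: 0.0215
```

```bash
python3 -c "
from hold import *
go(.6497,.065,.0585,1.772+np.pi/2-np.pi)"
```

```text
t 12.85 pos [0.6493 0.0655 0.2105] head 0.201 w 0.0215 j6 -0.16 | slide [0.0006 0.152  0.0003] yaw -0.0004
```

Request:
{"name": "carry_out", "arguments": {
  "plan": [
    {"slide": [0.001,0.04,0],"yaw": 0,"hand": -1},
    {"slide": [0.001,0.08,0],"yaw": 0,"hand": -1},
    {"slide": [0.001,0.12,0],"yaw": 0,"hand": -1},
    {"slide": [0.001,0.14,0],"yaw": 0,"hand": -1},
    {"slide": [0.001,0.147,0],"yaw": 0,"hand": -1},
    {"slide": [0.001,0.15,0],"yaw": 0,"hand": -1},
    {"slide": [0.001,0.152,0],"yaw": 0,"hand": -1},
    {"slide": [0.001,0.152,0],"yaw": 0,"hand": -1},
    {"slide": [0.001,0.152,0],"yaw": 0,"hand": -1}
  ]
}}

```text
time: 13.75
position: [0.65, 0.0649, 0.0594]
tcp_rot: [[0.2, 0.002, 0.98], [-0.98, 0.0, 0.2], [0.0, -1.0, 0.002]]
wrist_force: [-0.4, -0.3, -1.0]
grip_width: 0.0214
```

```bash
python3 -c "
from hs import *
go(.6497,.065,.0571,1.772+np.pi/2-np.pi)
hs(2)"
```

```text
t 13.75 pos [0.65   0.0649 0.0594] head 0.201 w 0.0214 j6 -0.16 | slide [-0.0002  0.0023 -0.0002] yaw -0.0002
```

View pics/hs.png

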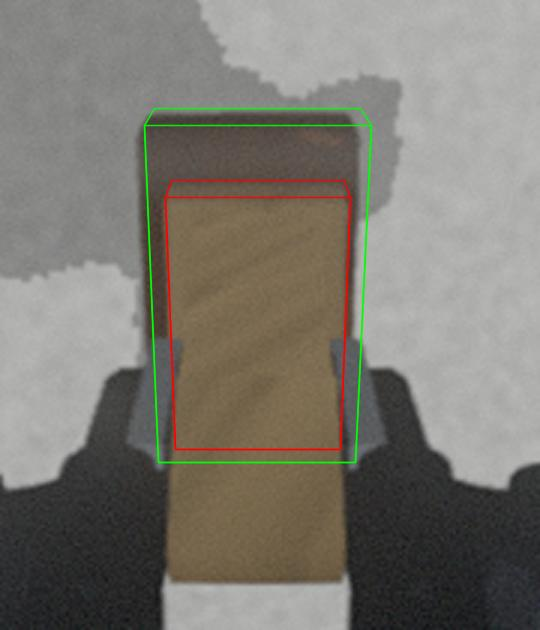

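Request:
{"name": "carry_out", "arguments": {
  "plan": [
    {"slide": [0.001,0.001,-0.0015],"yaw": 0,"hand": -1},
    {"slide": [0.001,0.002,-0.0015],"yaw": 0,"hand": -1},
    {"slide": [0.001,0.0023,-0.0015],"yaw": 0,"hand": -1},
    {"slide": [0.001,0.0023,-0.0015],"yaw": 0,"hand": -1},
    {"slide": [0.001,0.0023,-0.0015],"yaw": 0,"hand": -1}
  ]
}}

```text
time: 14.3
position: [0.6484, 0.0634, 0.0571]
tcp_rot: [[0.2, 0.001, 0.98], [-0.98, -0.0, 0.2], [0.0, -1.0, 0.001]]
wrist_force: [-4.7, -1.5, 9.7]
grip_width: 0.0214
```

Request:
{"name": "carry_out", "arguments": {
  "plan": [
    {"slide": [0,0,0],"yaw": 0,"hand": -0.4},
    {"slide": [0,0,0],"yaw": 0,"hand": -0.3},
    {"slide": [0,0,0],"yaw": 0,"hand": -0.1},
    {"slide": [0,0,0],"yaw": 0,"hand": 0.1},
    {"slide": [0,0,0],"yaw": 0,"hand": 0.3},
    {"slide": [0,-0.01,0],"yaw": 0,"hand": 0.3},
    {"slide": [0,-0.03,0],"yaw": 0,"hand": 0.3},
    {"slide": [0,-0.07,0],"yaw": 0,"hand": 0.3},
    {"slide": [0,-0.11,0],"yaw": 0,"hand": 0.3},
    {"slide": [0,-0.15,0],"yaw": 0,"hand": 0.3},
    {"slide": [0,-0.155,0],"yaw": 0,"hand": 0.3}
  ]
}}

```text
time: 15.4
position: [0.6497, 0.0636, 0.2178]
tcp_rot: [[0.2, 0.009, 0.98], [-0.98, 0.0, 0.2], [0.001, -1.0, 0.009]]
wrist_force: [1.4, 0.6, 0.0]
grip_width: 0.0553
```

```bash
python3 -c "
from hs import *
go(.4583,.0007,.21,1.77+np.pi/2-np.pi)
show('wrist','pics/w6.png')"
```

```text
t 15.4 pos [0.6497 0.0636 0.2178] head 0.201 w 0.0553 j6 -0.16 | slide [ 0.0234  0.006  -0.2002] yaw 0.0019
```

View pics/w6.png

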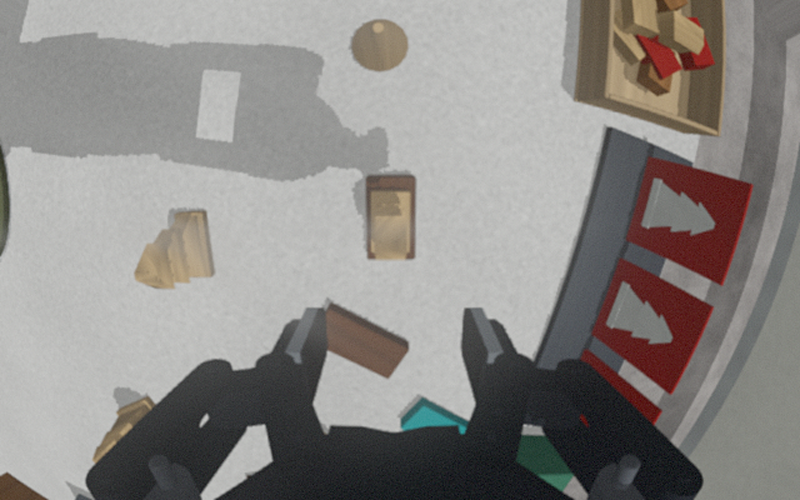

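Tree_2 is centred and upright on stand_2 at about (391,218). Tree_3 next.

Request:
{"name": "carry_out", "arguments": {
  "plan": [
    {"slide": [0.023,0,-0.2],"yaw": 0.002,"hand": 0.3},
    {"slide": [0.023,0,-0.2],"yaw": 0.002,"hand": 0.3},
    {"slide": [0.023,0,-0.2],"yaw": 0.002,"hand": 0.3},
    {"slide": [0.023,0,-0.2],"yaw": 0.002,"hand": 0.3},
    {"slide": [0.023,0,-0.2],"yaw": 0.002,"hand": 0.3},
    {"slide": [0.023,0,-0.2],"yaw": 0.002,"hand": 0.3},
    {"slide": [0.023,0,-0.2],"yaw": 0.002,"hand": 0.3},
    {"slide": [0.023,0,-0.2],"yaw": 0.002,"hand": 0.3},
    {"slide": [0.023,0,-0.2],"yaw": 0.002,"hand": 0.3}
  ]
}}

```text
time: 16.35
position: [0.4574, 0.0013, 0.2106]
tcp_rot: [[0.198, -0.001, 0.98], [-0.98, 0.0, 0.198], [-0.0, -1.0, -0.001]]
wrist_force: [0.5, -0.6, -0.2]
grip_width: 0.0551
```

```bash
python3 -c "
from ht import *
ht(3)
go(.4583,.0007,.049,1.77+np.pi/2-np.pi)"
```

```text
t 16.4 pos [0.4573 0.0013 0.2106] head 0.199 w 0.0554 j6 -0.28 | slide [0.0008 0.1616 0.001 ] yaw 0.0002
```

View pics/ht.png

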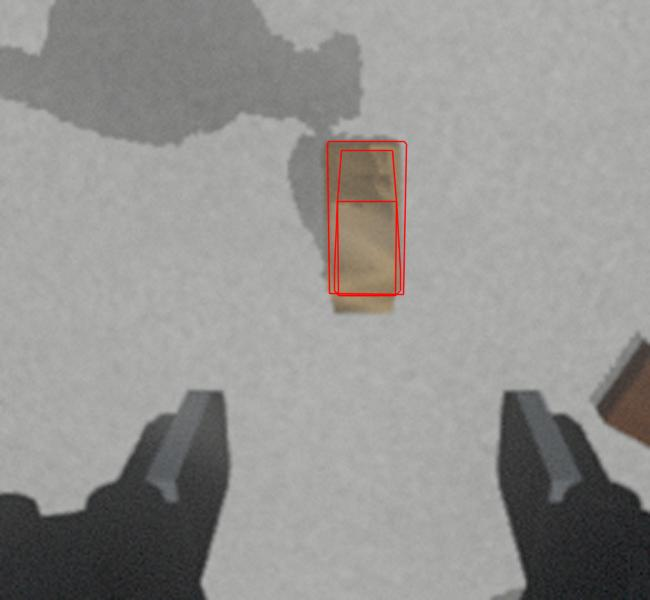

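Request:
{"name": "carry_out", "arguments": {
  "plan": [
    {"slide": [-0.001,0.05,0],"yaw": 0,"hand": 0.3},
    {"slide": [-0.001,0.1,0],"yaw": 0,"hand": 0.3},
    {"slide": [-0.001,0.14,0],"yaw": 0,"hand": 0.3},
    {"slide": [-0.001,0.155,0],"yaw": 0,"hand": 0.3},
    {"slide": [-0.001,0.1615,0],"yaw": 0,"hand": 0.3},
    {"slide": [-0.001,0.1615,0],"yaw": 0,"hand": 0.1},
    {"slide": [-0.001,0.1615,0],"yaw": 0,"hand": -0.1},
    {"slide": [-0.001,0.1615,0],"yaw": 0,"hand": -0.2},
    {"slide": [-0.001,0.1615,0],"yaw": 0,"hand": -0.4},
    {"slide": [-0.001,0.1615,0],"yaw": 0,"hand": -0.6},
    {"slide": [-0.001,0.1615,0],"yaw": 0,"hand": -1},
    {"slide": [-0.001,0.1615,0],"yaw": 0,"hand": -1}
  ]
}}

```text
time: 17.6
position: [0.4572, 0.0021, 0.0503]
tcp_rot: [[0.198, 0.002, 0.98], [-0.98, -0.0, 0.198], [0.0, -1.0, 0.002]]
wrist_force: [-0.7, -0.1, 6.9]
grip_width: 0.0216
```

Request:
{"name": "carry_out", "arguments": {
  "plan": [
    {"slide": [0,0,0],"yaw": 0,"hand": -1},
    {"slide": [0,0,0],"yaw": 0,"hand": -1},
    {"slide": [0,-0.01,0],"yaw": 0,"hand": -1},
    {"slide": [0,-0.03,0],"yaw": 0,"hand": -1},
    {"slide": [0,-0.06,0],"yaw": 0,"hand": -1},
    {"slide": [0,-0.1,0],"yaw": 0,"hand": -1},
    {"slide": [0,-0.14,0],"yaw": 0,"hand": -1},
    {"slide": [0,-0.172,0],"yaw": 0,"hand": -1},
    {"slide": [0,-0.172,0],"yaw": 0,"hand": -1},
    {"slide": [0,-0.172,0],"yaw": 0,"hand": -1}
  ]
}}

```text
time: 18.6
position: [0.4565, 0.0021, 0.2219]
tcp_rot: [[0.198, 0.001, 0.98], [-0.98, -0.0, 0.198], [0.0, -1.0, 0.001]]
wrist_force: [-0.7, 0.6, -1.6]
grip_width: 0.0214
```

```bash
python3 -c "
from hold import *
go(.6443,-.0672,.221,2.817+np.pi/2-np.pi)
hold(3,.0495)"
```

```text
t 18.6 pos [0.4565 0.0021 0.2219] head 0.199 w 0.0214 j6 -0.27 | slide [0.105  0.0011 0.1704] yaw -1.0472
```

View pics/hold.png

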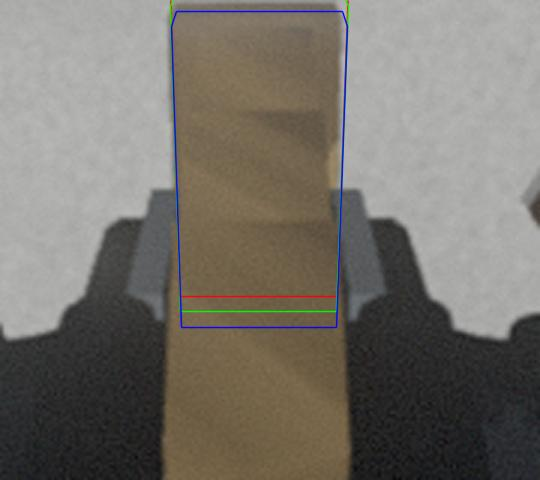

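```bash
sed -i 's/x0,y0=230,180/x0,y0=230,140/; s/\[y0:340/[y0:330/' hold.py; python3 -c "
from hold import *
hold(3,.0503,(-.003,0,.003))"
```

```text
(no output)
```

View pics/hold.png

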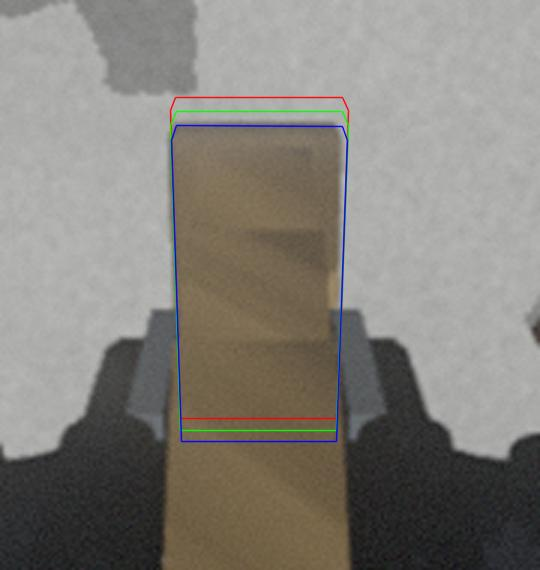

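```bash
python3 -c "
from hold import *
go(.6419,-.0664,.222,2.817+np.pi/2-np.pi)"
```

```text
t 18.7 pos [0.4561 0.0021 0.2205] head 0.199 w 0.0211 j6 -0.27 | slide [ 0.1039 -0.0018  0.1686] yaw -1.0472
```

Request:
{"name": "carry_out", "arguments": {
  "plan": [
    {"slide": [0.01,0,0.02],"yaw": -0.1,"hand": -1},
    {"slide": [0.03,0,0.05],"yaw": -0.25,"hand": -1},
    {"slide": [0.104,0,0.169],"yaw": -1.047,"hand": -1},
    {"slide": [0.104,0,0.169],"yaw": -1.047,"hand": -1},
    {"slide": [0.104,0,0.169],"yaw": -1.047,"hand": -1},
    {"slide": [0.104,0,0.169],"yaw": -1.047,"hand": -1},
    {"slide": [0.104,0,0.169],"yaw": -1.047,"hand": -1},
    {"slide": [0.104,0,0.169],"yaw": -1.047,"hand": -1},
    {"slide": [0.104,0,0.169],"yaw": -1.047,"hand": -1},
    {"slide": [0.104,0,0.169],"yaw": -1.047,"hand": -1},
    {"slide": [0.104,0,0.169],"yaw": -1.047,"hand": -1},
    {"slide": [0.104,0,0.169],"yaw": -1.047,"hand": -1}
  ]
}}

```text
time: 19.9
position: [0.6428, -0.0664, 0.2213]
tcp_rot: [[0.947, -0.0, 0.32], [-0.32, 0.0, 0.947], [-0.0, -1.0, -0.0]]
wrist_force: [-0.1, -0.5, -0.8]
grip_width: 0.0215
```

Request:
{"name": "carry_out", "arguments": {
  "plan": [
    {"slide": [0,0,0],"yaw": 0,"hand": -1},
    {"slide": [0,0,0],"yaw": 0,"hand": -1}
  ]
}}

```text
time: 20.1
position: [0.6429, -0.0665, 0.2215]
tcp_rot: [[0.948, 0.0, 0.319], [-0.319, 0.0, 0.948], [0.0, -1.0, 0.0]]
wrist_force: [-0.3, 0.4, -1.7]
grip_width: 0.0212
```

```bash
python3 -c "
from hold import *
go(.6419,-.0664,.0705,2.817+np.pi/2-np.pi)"
```

```text
t 20.1 pos [ 0.6429 -0.0665  0.2215] head 1.246 w 0.0212 j6 -1.41 | slide [-0.001   0.151  -0.0003] yaw -0.0004
```

Request:
{"name": "carry_out", "arguments": {
  "plan": [
    {"slide": [-0.001,0.04,0],"yaw": 0,"hand": -1},
    {"slide": [-0.001,0.08,0],"yaw": 0,"hand": -1},
    {"slide": [-0.001,0.12,0],"yaw": 0,"hand": -1},
    {"slide": [-0.001,0.14,0],"yaw": 0,"hand": -1},
    {"slide": [-0.001,0.147,0],"yaw": 0,"hand": -1},
    {"slide": [-0.001,0.15,0],"yaw": 0,"hand": -1},
    {"slide": [-0.001,0.151,0],"yaw": 0,"hand": -1},
    {"slide": [-0.001,0.151,0],"yaw": 0,"hand": -1},
    {"slide": [-0.001,0.151,0],"yaw": 0,"hand": -1}
  ]
}}

```text
time: 21.0
position: [0.6424, -0.0662, 0.0716]
tcp_rot: [[0.948, 0.002, 0.319], [-0.319, -0.0, 0.948], [0.002, -1.0, 0.0]]
wrist_force: [0.0, 0.2, -0.1]
grip_width: 0.0217
```

```bash
python3 -c "
from hs import *
go(.6419,-.0664,.0683,2.817+np.pi/2-np.pi)
hs(3,y0=110,y1=310)"
```

```text
t 21.0 pos [ 0.6424 -0.0662  0.0716] head 1.246 w 0.0217 j6 -1.41 | slide [-0.0004  0.0033 -0.0003] yaw -0.0002
```

View pics/hs.png

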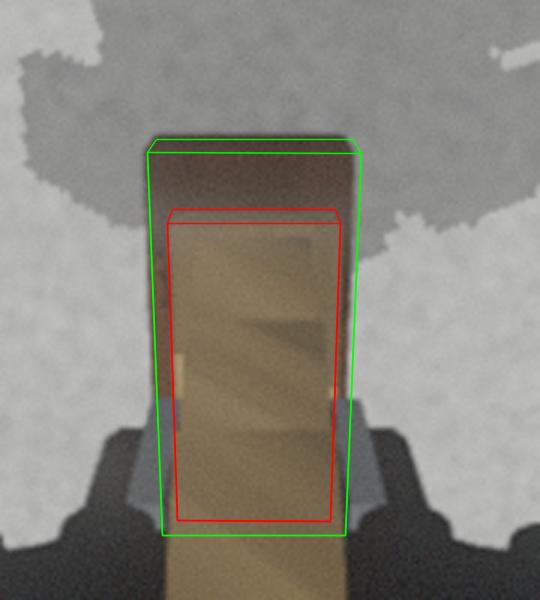

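Request:
{"name": "carry_out", "arguments": {
  "plan": [
    {"slide": [0,0.001,0],"yaw": 0,"hand": -1},
    {"slide": [0,0.002,0],"yaw": 0,"hand": -1},
    {"slide": [0,0.003,0],"yaw": 0,"hand": -1},
    {"slide": [0,0.003,0],"yaw": 0,"hand": -1},
    {"slide": [0,0.003,0],"yaw": 0,"hand": -1}
  ]
}}

```text
time: 21.55
position: [0.6421, -0.0662, 0.0684]
tcp_rot: [[0.948, 0.001, 0.319], [-0.319, -0.0, 0.948], [0.001, -1.0, 0.0]]
wrist_force: [-4.5, 0.9, 7.2]
grip_width: 0.021
```

Request:
{"name": "carry_out", "arguments": {
  "plan": [
    {"slide": [0,0,0],"yaw": 0,"hand": -0.4},
    {"slide": [0,0,0],"yaw": 0,"hand": -0.3},
    {"slide": [0,0,0],"yaw": 0,"hand": -0.1},
    {"slide": [0,0,0],"yaw": 0,"hand": 0.1},
    {"slide": [0,0,0],"yaw": 0,"hand": 0.3},
    {"slide": [0,-0.01,0],"yaw": 0,"hand": 0.3},
    {"slide": [0,-0.03,0],"yaw": 0,"hand": 0.3},
    {"slide": [0,-0.07,0],"yaw": 0,"hand": 0.3},
    {"slide": [0,-0.11,0],"yaw": 0,"hand": 0.3},
    {"slide": [0,-0.15,0],"yaw": 0,"hand": 0.3},
    {"slide": [0,-0.155,0],"yaw": 0,"hand": 0.3}
  ]
}}

```text
time: 22.65
position: [0.6433, -0.0663, 0.2292]
tcp_rot: [[0.948, 0.009, 0.319], [-0.319, -0.001, 0.948], [0.009, -1.0, 0.002]]
wrist_force: [0.2, 0.5, -0.1]
grip_width: 0.0555
```

```bash
python3 -c "
from hs import *
go(.352,-.273,.22,.735-np.pi/2)
show('wrist','pics/w7.png')"
```

```text
t 22.65 pos [ 0.6433 -0.0663  0.2292] head 1.246 w 0.0555 j6 -1.41 | slide [-0.2102  0.0069 -0.2888] yaw 2.0819
```

View pics/w7.png

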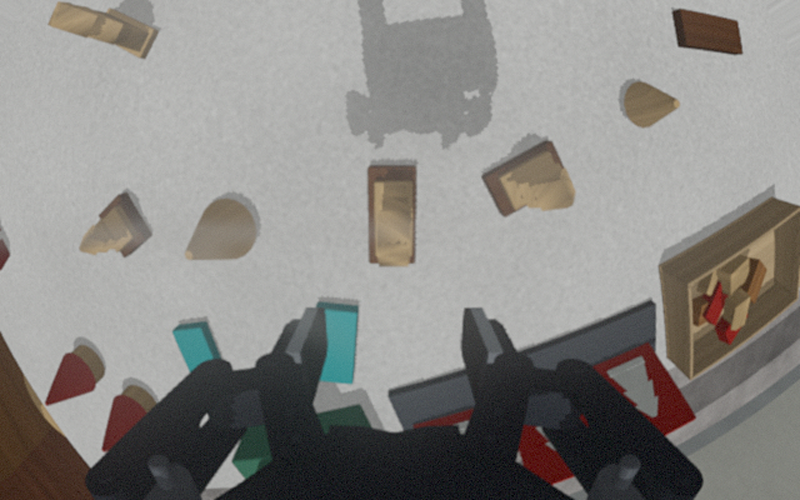

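Tree_3 stands well on stand_3 at about (392,215). Now tree_4.

Request:
{"name": "carry_out", "arguments": {
  "plan": [
    {"slide": [-0.21,0,-0.289],"yaw": 2.08,"hand": 0.3},
    {"slide": [-0.21,0,-0.289],"yaw": 2.08,"hand": 0.3},
    {"slide": [-0.21,0,-0.289],"yaw": 2.08,"hand": 0.3},
    {"slide": [-0.21,0,-0.289],"yaw": 2.08,"hand": 0.3},
    {"slide": [-0.21,0,-0.289],"yaw": 2.08,"hand": 0.3},
    {"slide": [-0.21,0,-0.289],"yaw": 2.08,"hand": 0.3},
    {"slide": [-0.21,0,-0.289],"yaw": 2.08,"hand": 0.3},
    {"slide": [-0.21,0,-0.289],"yaw": 2.08,"hand": 0.3},
    {"slide": [-0.21,0,-0.289],"yaw": 2.08,"hand": 0.3},
    {"slide": [-0.21,0,-0.289],"yaw": 2.08,"hand": 0.3},
    {"slide": [-0.21,0,-0.289],"yaw": 2.08,"hand": 0.3},
    {"slide": [-0.21,0,-0.289],"yaw": 2.08,"hand": 0.3}
  ]
}}

```text
time: 23.9
position: [0.3504, -0.2728, 0.2218]
tcp_rot: [[-0.531, -0.001, 0.847], [-0.847, 0.001, -0.531], [-0.0, -1.0, -0.001]]
wrist_force: [0.3, 0.0, -0.9]
grip_width: 0.0557
```

```bash
python3 -c "
from hs import *
go(.352,-.273,.22,.735-np.pi/2)"
```

```text
t 23.9 pos [ 0.3504 -0.2728  0.2218] head -0.56 w 0.0557 j6 -0.18 | slide [-0.0007  0.0018  0.0015] yaw 0.2755
```

Request:
{"name": "carry_out", "arguments": {
  "plan": [
    {"slide": [-0.001,0.002,0.0015],"yaw": 0.276,"hand": 0.3},
    {"slide": [-0.001,0.002,0.0015],"yaw": 0.276,"hand": 0.3},
    {"slide": [-0.001,0.002,0.0015],"yaw": 0.276,"hand": 0.3},
    {"slide": [-0.001,0.002,0.0015],"yaw": 0.276,"hand": 0.3}
  ]
}}

```text
time: 24.3
position: [0.3523, -0.2728, 0.2201]
tcp_rot: [[-0.735, -0.001, 0.678], [-0.678, 0.001, -0.735], [0.0, -1.0, -0.001]]
wrist_force: [-0.1, -0.0, 0.3]
grip_width: 0.0554
```

```bash
python3 -c "
from ht import *
ht(4)
go(.352,-.273,.060,.735-np.pi/2)"
```

```text
t 24.35 pos [ 0.3524 -0.2729  0.2202] head -0.826 w 0.0555 j6 0.09 | slide [ 4.000e-04  1.602e-01 -1.000e-04] yaw 0.0094
```

View pics/ht.png

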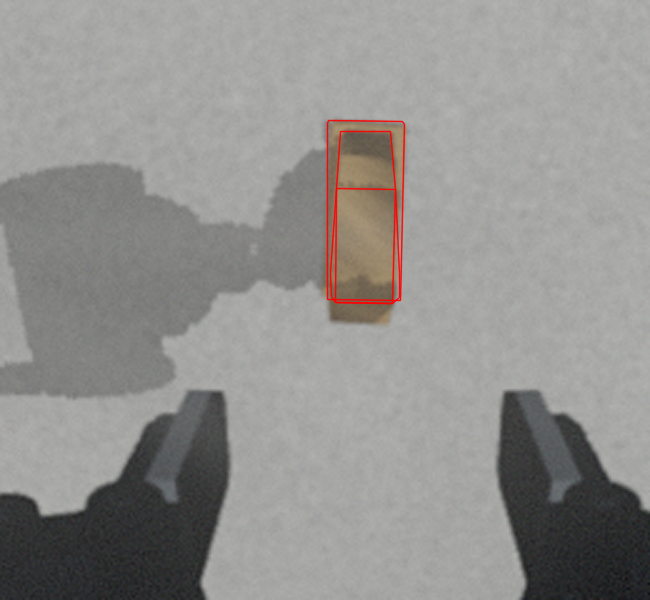

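Request:
{"name": "carry_out", "arguments": {
  "plan": [
    {"slide": [0,0.05,0],"yaw": 0.005,"hand": 0.3},
    {"slide": [0,0.1,0],"yaw": 0.005,"hand": 0.3},
    {"slide": [0,0.135,0],"yaw": 0.005,"hand": 0.3},
    {"slide": [0,0.15,0],"yaw": 0.005,"hand": 0.3},
    {"slide": [0,0.157,0],"yaw": 0.005,"hand": 0.3},
    {"slide": [0,0.157,0],"yaw": 0.005,"hand": 0.1},
    {"slide": [0,0.157,0],"yaw": 0.005,"hand": -0.1},
    {"slide": [0,0.157,0],"yaw": 0.005,"hand": -0.2},
    {"slide": [0,0.157,0],"yaw": 0.005,"hand": -0.4},
    {"slide": [0,0.157,0],"yaw": 0.005,"hand": -0.6},
    {"slide": [0,0.157,0],"yaw": 0.005,"hand": -1},
    {"slide": [0,0.157,0],"yaw": 0.005,"hand": -1}
  ]
}}

```text
time: 25.55
position: [0.3529, -0.2733, 0.0643]
tcp_rot: [[-0.741, 0.001, 0.671], [-0.671, -0.001, -0.741], [-0.0, -1.0, 0.002]]
wrist_force: [-0.6, 1.1, 7.3]
grip_width: 0.0214
```

Request:
{"name": "carry_out", "arguments": {
  "plan": [
    {"slide": [0,0,0],"yaw": 0,"hand": -1},
    {"slide": [0,0,0],"yaw": 0,"hand": -1},
    {"slide": [0,-0.01,0],"yaw": 0,"hand": -1},
    {"slide": [0,-0.03,0],"yaw": 0,"hand": -1},
    {"slide": [0,-0.06,0],"yaw": 0,"hand": -1},
    {"slide": [0,-0.1,0],"yaw": 0,"hand": -1},
    {"slide": [0,-0.14,0],"yaw": 0,"hand": -1},
    {"slide": [0,-0.172,0],"yaw": 0,"hand": -1},
    {"slide": [0,-0.172,0],"yaw": 0,"hand": -1},
    {"slide": [0,-0.172,0],"yaw": 0,"hand": -1}
  ]
}}

```text
time: 26.55
position: [0.3524, -0.2728, 0.2358]
tcp_rot: [[-0.741, 0.001, 0.671], [-0.671, -0.001, -0.741], [-0.0, -1.0, 0.001]]
wrist_force: [1.0, 0.3, -2.4]
grip_width: 0.0213
```

```bash
sed -i 's/x0,y0=230,140/x0,y0=230,130/' hold.py; python3 -c "
from hold import *
hold(4,.064)
go(.44,-.05,.235,-.6)
go(.5436,.3584,.235,1.396-np.pi/2)"
```

```text
t 26.6 pos [ 0.3522 -0.2726  0.2349] head -0.835 w 0.0211 j6 0.09 | slide [-0.2145  0.     -0.1061] yaw -0.2349
t 26.6 pos [ 0.3522 -0.2726  0.2349] head -0.835 w 0.0211 j6 0.09 | slide [-5.655e-01  2.000e-04 -3.393e-01] yaw -0.6602
```

View pics/hold.png

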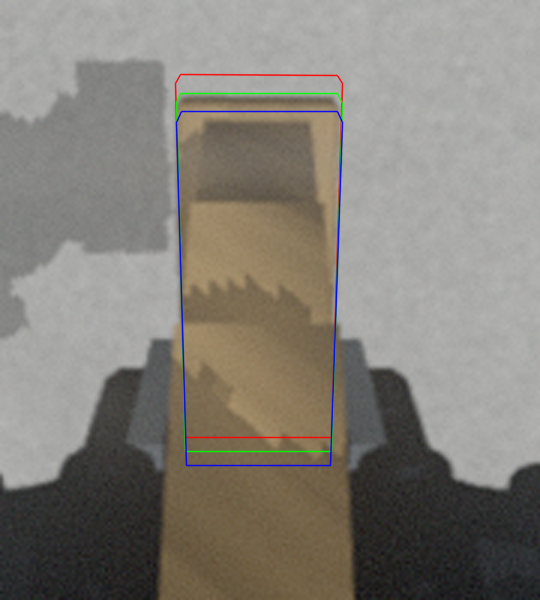

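Request:
{"name": "carry_out", "arguments": {
  "plan": [
    {"slide": [-0.02,0,-0.012],"yaw": -0.05,"hand": -1},
    {"slide": [-0.05,0,-0.03],"yaw": -0.1,"hand": -1},
    {"slide": [-0.566,0,-0.34],"yaw": -0.66,"hand": -1},
    {"slide": [-0.566,0,-0.34],"yaw": -0.66,"hand": -1},
    {"slide": [-0.566,0,-0.34],"yaw": -0.66,"hand": -1},
    {"slide": [-0.566,0,-0.34],"yaw": -0.66,"hand": -1},
    {"slide": [-0.566,0,-0.34],"yaw": -0.66,"hand": -1},
    {"slide": [-0.566,0,-0.34],"yaw": -0.66,"hand": -1},
    {"slide": [-0.566,0,-0.34],"yaw": -0.66,"hand": -1},
    {"slide": [-0.566,0,-0.34],"yaw": -0.66,"hand": -1},
    {"slide": [-0.566,0,-0.34],"yaw": -0.66,"hand": -1},
    {"slide": [-0.566,0,-0.34],"yaw": -0.66,"hand": -1}
  ]
}}

```text
time: 27.8
position: [0.514, 0.2634, 0.2337]
tcp_rot: [[-0.174, -0.003, 0.985], [-0.985, -0.001, -0.174], [0.002, -1.0, -0.002]]
wrist_force: [1.4, -0.9, -1.8]
grip_width: 0.0215
```

```bash
python3 -c "
from hold import *
go(.5438,.3594,.235,1.396-np.pi/2)"
```

```text
t 27.8 pos [0.514  0.2634 0.2337] head -0.175 w 0.0215 j6 0.58 | slide [-0.0997 -0.0014  0.0126] yaw 0.0
```

Request:
{"name": "carry_out", "arguments": {
  "plan": [
    {"slide": [-0.095,0,0.011],"yaw": 0,"hand": -1},
    {"slide": [-0.095,0,0.011],"yaw": 0,"hand": -1},
    {"slide": [-0.095,0,0.011],"yaw": 0,"hand": -1},
    {"slide": [-0.095,0,0.011],"yaw": 0,"hand": -1},
    {"slide": [-0.095,0,0.011],"yaw": 0,"hand": -1},
    {"slide": [-0.095,0,0.011],"yaw": 0,"hand": -1}
  ]
}}

```text
time: 28.4
position: [0.5417, 0.3519, 0.2356]
tcp_rot: [[-0.175, -0.0, 0.985], [-0.985, -0.0, -0.175], [0.0, -1.0, -0.0]]
wrist_force: [-0.4, -0.8, -1.2]
grip_width: 0.0211
```

```bash
python3 -c "
from hold import *
go(.5438,.3594,.085,1.396-np.pi/2)"
```

```text
t 28.4 pos [0.5417 0.3519 0.2356] head -0.176 w 0.0211 j6 0.7 | slide [-0.0078  0.1506  0.0007] yaw -0.0014
```

Request:
{"name": "carry_out", "arguments": {
  "plan": [
    {"slide": [-0.008,0.03,0.001],"yaw": 0,"hand": -1},
    {"slide": [-0.008,0.08,0.001],"yaw": 0,"hand": -1},
    {"slide": [-0.008,0.115,0.001],"yaw": 0,"hand": -1},
    {"slide": [-0.008,0.135,0.001],"yaw": 0,"hand": -1},
    {"slide": [-0.008,0.145,0.001],"yaw": 0,"hand": -1},
    {"slide": [-0.008,0.15,0.001],"yaw": 0,"hand": -1},
    {"slide": [-0.008,0.15,0.001],"yaw": 0,"hand": -1},
    {"slide": [-0.008,0.15,0.001],"yaw": 0,"hand": -1}
  ]
}}

```text
time: 29.2
position: [0.5446, 0.3609, 0.0869]
tcp_rot: [[-0.174, 0.002, 0.985], [-0.985, 0.001, -0.174], [-0.001, -1.0, 0.002]]
wrist_force: [-0.2, 0.2, -1.3]
grip_width: 0.0215
```

```bash
python3 -c "
from hs import *
go(.5438,.3594,.0823,1.396-np.pi/2)
hs(4,y0=90,y1=290)"
```

```text
t 29.2 pos [0.5446 0.3609 0.0869] head -0.175 w 0.0215 j6 0.7 | slide [ 0.0016  0.0046 -0.0006] yaw -0.0004
```

View pics/hs.png

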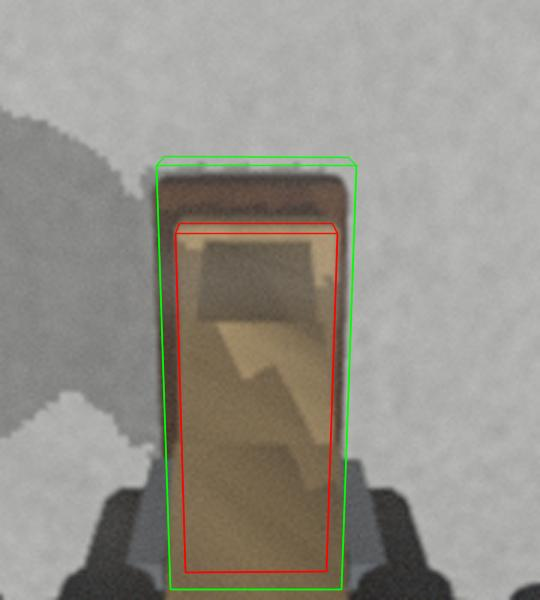

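Request:
{"name": "carry_out", "arguments": {
  "plan": [
    {"slide": [0.002,0.001,-0.001],"yaw": 0,"hand": -1},
    {"slide": [0.0035,0.002,-0.001],"yaw": 0,"hand": -1},
    {"slide": [0.0035,0.003,-0.001],"yaw": 0,"hand": -1},
    {"slide": [0.0035,0.003,-0.001],"yaw": 0,"hand": -1},
    {"slide": [0.0035,0.003,-0.001],"yaw": 0,"hand": -1}
  ]
}}

```text
time: 29.75
position: [0.5425, 0.3575, 0.0825]
tcp_rot: [[-0.174, -0.0, 0.985], [-0.985, 0.0, -0.174], [-0.0, -1.0, -0.0]]
wrist_force: [-0.4, 0.7, -1.7]
grip_width: 0.0213
```

```bash
python3 -c "
from hs import *
go(.5438,.3574,.0823,1.396-np.pi/2)
hs(4,y0=90,y1=290)"
```

```text
t 29.75 pos [0.5425 0.3575 0.0825] head -0.175 w 0.0213 j6 0.7 | slide [-0.0001  0.0002  0.0013] yaw -0.0002
```

View pics/hs.png

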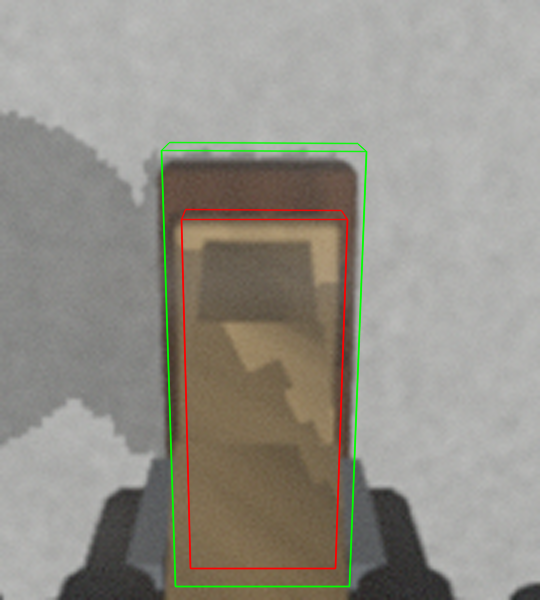

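Request:
{"name": "carry_out", "arguments": {
  "plan": [
    {"slide": [0,0.0005,0],"yaw": 0,"hand": -1},
    {"slide": [0,0.001,0],"yaw": 0,"hand": -1},
    {"slide": [0,0.001,0],"yaw": 0,"hand": -1}
  ]
}}

```text
time: 30.1
position: [0.5426, 0.3575, 0.0823]
tcp_rot: [[-0.174, 0.0, 0.985], [-0.985, 0.0, -0.174], [-0.0, -1.0, 0.0]]
wrist_force: [-2.4, -1.9, 6.7]
grip_width: 0.0215
```

Contact (7 N). Release and retreat.

Request:
{"name": "carry_out", "arguments": {
  "plan": [
    {"slide": [0,0,0],"yaw": 0,"hand": -0.4},
    {"slide": [0,0,0],"yaw": 0,"hand": -0.3},
    {"slide": [0,0,0],"yaw": 0,"hand": -0.1},
    {"slide": [0,0,0],"yaw": 0,"hand": 0.1},
    {"slide": [0,0,0],"yaw": 0,"hand": 0.3},
    {"slide": [0,-0.01,0],"yaw": 0,"hand": 0.3},
    {"slide": [0,-0.03,0],"yaw": 0,"hand": 0.3},
    {"slide": [0,-0.07,0],"yaw": 0,"hand": 0.3},
    {"slide": [0,-0.11,0],"yaw": 0,"hand": 0.3},
    {"slide": [0,-0.15,0],"yaw": 0,"hand": 0.3},
    {"slide": [0,-0.155,0],"yaw": 0,"hand": 0.3}
  ]
}}

```text
time: 31.2
position: [0.5436, 0.3581, 0.2433]
tcp_rot: [[-0.174, 0.008, 0.985], [-0.985, 0.005, -0.174], [-0.006, -1.0, 0.007]]
wrist_force: [0.5, 0.3, 0.3]
grip_width: 0.0557
```

Request:
{"name": "carry_out", "arguments": {
  "plan": [
    {"slide": [0,0,-0.05],"yaw": 0,"hand": 0.3},
    {"slide": [0,0,-0.1],"yaw": 0,"hand": 0.3},
    {"slide": [0,0,-0.15],"yaw": 0,"hand": 0.3},
    {"slide": [0,0,-0.18],"yaw": 0,"hand": 0.3},
    {"slide": [0,0,-0.18],"yaw": 0,"hand": 0.3},
    {"slide": [0,0,-0.18],"yaw": 0,"hand": 0.3}
  ]
}}

```text
time: 31.8
position: [0.365, 0.389, 0.2371]
tcp_rot: [[-0.173, 0.001, 0.985], [-0.985, 0.001, -0.173], [-0.001, -1.0, 0.001]]
wrist_force: [0.4, 0.9, 0.7]
grip_width: 0.0552
```

```bash
sed -i 's/np.vstack(parts)+\[guess\[0\],guess\[1\],0\]/np.vstack(parts)+[guess[0],guess[1],0]/' fit.py; cat > fin.py <<'E'
from mv import *
ims=[]
for n,r,S in (('top',(110,130,490,320),2.1),('side',(180,100,480,330),2.5)):
    c=cam(n); im=cv2.resize(c['pixels'][:,:,::-1],None,fx=S,fy=S,interpolation=2)
    for k,(x,y,a) in ST.items():
        M=R.from_euler('z',a).as_matrix()
        for P,col in [(stand(k-1)[0],(0,255,0))]+[(p+[0,0,.018],(0,0,255)) for p in tree(k-1)]:
            u=(proj(c,P@M.T+[x,y,0])+.5)*S-.5
            cv2.polylines(im,[np.round(cv2.convexHull(u.astype(np.float32))).astype(int)],True,col,1,cv2.LINE_AA)
    cv2.imwrite(f'pics/fin_{n}.png',im[int(r[1]*S):int(r[3]*S),int(r[0]*S):int(r[2]*S)])
    ms=mask(c,'tree'); 
    for k,(x,y,a) in ST.items():
        parts=[p+[0,0,.018] for p in tree(k-1)]; 
        p,e=fit([c],[np.asarray(ms*(c['pixels'].max(-1)>75),float)],parts,(x,y))
        print(n,k,np.round((p[:2]-[x,y])*1000,1),'mm', round(((p[2]-a+np.pi/2)%np.pi)-np.pi/2,3),'err',round(e,3))
print(env.get_obs()['time'])
E
python3 fin.py
```

```text
top 1 [ 2.5 -1.6] mm 0.006 err 0.084
top 2 [ 0.8 -2.6] mm -0.024 err 0.077
top 3 [ 3.1 -2.1] mm 0.026 err 0.091
top 4 [1.2 1.3] mm -0.003 err 0.149
side 1 [ 2.3 -2.4] mm -0.025 err 0.403
side 2 [0.6 3.4] mm 0.121 err 0.131
side 3 [ 0.5 -2.8] mm 0.034 err 0.219
side 4 [-1.  -1.4] mm -0.047 err 0.11
31.9
```

View pics/fin_top.png

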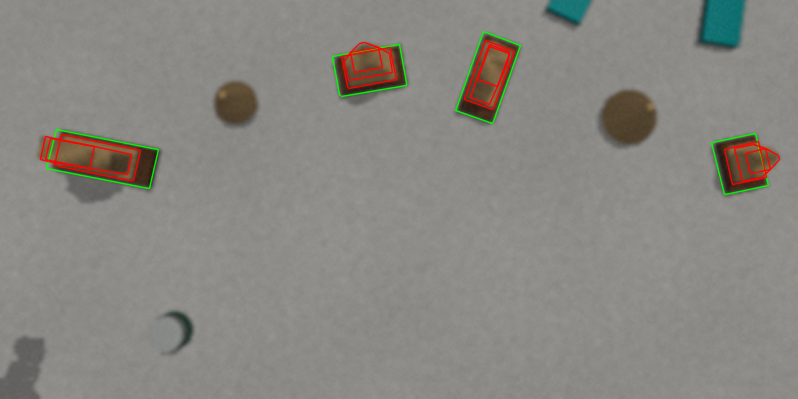

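View pics/fin_side.png

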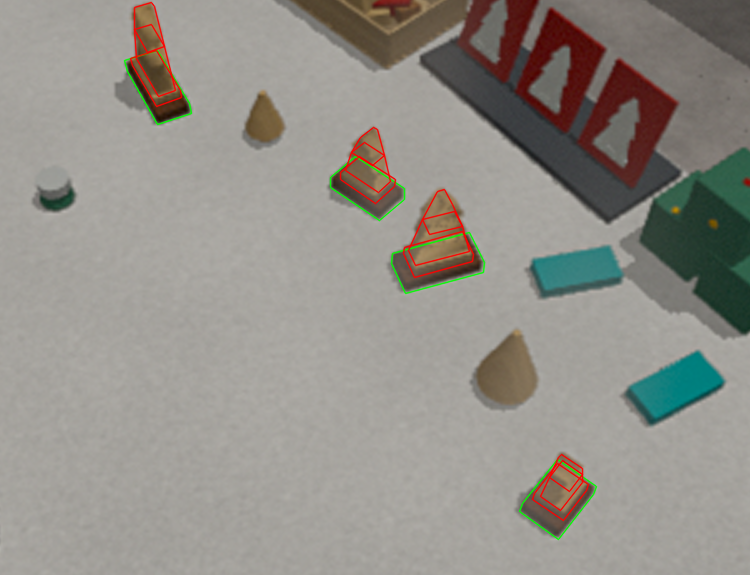

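All four trees are upright and within about 4 mm of centre. The cones have not moved (top (222,178) and (409,185), as at the start), and the arm is clear, so I'm handing in.

```bash
python3 -c "
from rig import env
print(env.close_job())"
```

```text
the job is handed in; nothing more can be done
None
```

All four flat trees are standing on the stand of their own rank. I handed the job in at about 32 s, and it gave no verdict. Each tree was pinched by its plank faces, lowered until the wrist felt light contact of 7–10 N, and released.

**Centring:** in the last top and side camera fits every tree is within about 4 mm of its stand's centre, against the 12 mm limit.

**Alignment:** seven of the eight fits agree to within 0.05 rad. The side view of tree_2 gave 0.12 rad where the top view gave 0.02. I put that down to an uncertain outline in the side view, and it is still under the 0.2 rad limit. The side fit of tree_1 was also loose.

**Upright and untouched:** the trees look upright by eye in the final pictures. The cones and turquoise blocks look where they were, and the open gripper was held clear of everything at hand-in.

**Mid-job correction:** at stand_4 the wrist camera disagreed with my first estimate of its position by about 3 mm. I shifted tree_4 to match before releasing it.

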